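# Raise the hood sash to its mark and start the fan

### The arm

A 7-joint arm with a two-finger parallel gripper is mounted at the origin on a cart in front of the work surface, level with it; the furniture and walls round the work are solid. World frame = base frame: x ahead of the robot, y to its left, z up, the work surface at z = 0. Lengths are in m, angles in rad, forces in N, time in s.
With the tool pointing down it reaches from about 0.4 to 0.85 m from the base axis. Payload 4.5 kg.
Tool frame: the origin (TCP) lies on the mounting face of the last link; the fingertips stand 166 mm ahead of it and the grasp point (between the pads) lies 147 mm ahead of it; y points along the fingers, z is the direction in which the jaws open and shut, and the axes are right-handed (so a half turn about y gives the same grasp; the last joint's range is limited). The gripper opens to 88 mm and grips with 3 to 60 N. Pads are 18 mm wide; open, the fingers measure 123 mm over their backs; the gripper's body (75 mm by 187 mm) begins 45 mm behind the grasp point.
Start: joints at [1.23, 0.689, -0.195, 1.565, 0.157, 0.902, -0.215], TCP at [0.229, -0.582, 0.405] pointing down, gripper open.
Joint ranges: [-3.01, 3.01], [-0.46, 2.08], [-1.47, 1.51], [0.13, 2.56], [-1, 4.14], [0.04, 2.09], [-2.66, 2.66]. Speed limits (rad/s): [2.57, 2.57, 3.14, 3.14, 3.14, 3.14, 3.14].

### API

Orientations are given as a unit quaternion [x, y, z, w].
In Python, from plant import r gives the robot as it stands.
- The arm moves only by the tool arm_command, never from a script. Its argument "deltas" is a list of rows, each an object of numbers: "dx", "dy", "dz": the shift along the tool's x, y, z each as a share of 1000 mm, from -1 to 1; "wx", "wy", "wz": the turn, a rotation vector about the tool's x, y, z each as a share of 45 degrees, from -1 to 1. In form: [{"dx": .., "dy": .., "dz": .., "wx": .., "wy": .., "wz": ..}, ...]. A call has exactly 5 rows; each row is the pose to reach, as a shift and turn from the pose commanded when the call began, along the tool's axes at that moment; what a row does not reach only later rows make up. A row lasts 1/10 s, in which the tool goes at most 50 mm and 8.59 degrees, less where a joint would pass 70% of its speed; a pose out of reach is approached as far as the arm can. A call with a number of a shift or a turn outside -1 to 1 is refused whole. A call with a gripper value outside its range is refused whole. "claw" is the opening, from -1 (shut) to 1 (fully open), set as the call begins (left out, the last holds). The fingers move at their own pace and stop on an object; "grip_force" is the grip in N (left out, the last holds). Time passes only in rows, so rows that repeat a pose let the fingers close, or fill a call up. It gives the time, the measured TCP pose, the force and the opening at its end, in the units of the state.
- r.get_state(): the state, without advancing time (a new reading comes with each control period).
- r.snapshot(name): name is "scene" or "top" or "wrist"; returns the picture (384x512x3 uint8, red, green, blue); there is no depth.
- r.get_calibration(name): a dict with "vertical_fov" (degrees; the focal length in pixels is half the picture's height over the tangent of half this angle, whatever the lens; pixels are square), "cx", "cy" (the principal point, pixels), "R" (3x3) and "t" (3): a world point X has camera coordinates R X + t. Camera axes: x right, y down, z forward; pixel columns grow to the right and rows downward; lengths in m; the calibration is good to about 2 mm. The wrist camera is an equidistant fisheye: a pixel r from the principal point sees the ray r / f radians off the axis. A picture is of the moment at which its call begins: read the wrist's pose just before it. get_calibration takes no time and is no camera call; for the wrist camera it gives the pose at the moment of the call.
- r.finish_job(): hands the job in, once; it reports no verdict.
The state is a dict: "clock": time; "q": joint angles; "qd": joint speeds; "joint_torque": joint torques, N m; "tool_pos": TCP position; "eef_rot": TCP orientation; "contact_force": force on the tool from outside, world axes, zero at the start; "moment": the same for the moment, N m; "opening": opening from 0.0 (shut) to 1.0 (fully open).
Only numpy, scipy, OpenCV 4.12 (cv2) and the standard library are available. Lean on these libraries where they do the work, as an engineer would, in place of code of your own. Each camera call takes 0.05 s, during which the arm holds its last target.

### The job

Open the small bench hood for work: put the fingertips beneath the blue lip of its sloping sash and push the sash up, without grasping it or pushing on its glass, until the red pointer stands level with the green band on the right rail, and leave it standing there. Then press the green fan button on the bench fully down and let it go. Leave the mark, the vials, the beaker and the wash bottle where they stand.

Things in the scene. Friction and masses are not known exactly. Their poses are not given: they have to be found in the camera images.
- hood: small white bench hood with clear sides, 290 deep x 220 wide x 400 high, fixed. Origin: centre of its underside; x points level into it, y left, z up; may be yawed. Its open front slopes back 0.6 rad from vertical: the slope runs up along (sin 0.6, 0, cos 0.6) in these axes, outward normal (-cos 0.6, 0, sin 0.6). Rails 20 wide edge it, 96 left and right of the middle. Sill along the front 20 high.
- sash (a joint): how far the sash has been pushed up along the slope, m, 0 (lowest) to 0.17 (top stop); it starts between 0 and 0.03. Counterweighted: it stays where it is left, and moves either way at about 2 to 6 N along the slope.
- lip_bar (a point): middle of the blue round bar (12 diameter, 150 long, level) that edges the sash's blue lip. Axes: x into the hood square to the slope, y along the lip, z up the slope. The lip, 10 thick and 150 wide, joins the bar to the bottom edge of the glass 38 away (+x); beneath it is open space. Push up (+z) anywhere under lip or bar.
- glass (a point): centre of the outer face of the sash's clear pane (170 wide, 190 long along the slope, steel edging). The pane, and the black rubber strip on top of the lip (20 x 144, its top 9 above the bar's middle along the slope), are not to be touched. Axes as lip_bar.
- pointer (a point): tip of the small red pointer at the right end of the lip, moves with the sash. Same axes as lip_bar.
- band (a point): centre of the green band, 16 tall along the slope, on a black clip on the hood's right rail beside the pointer's path. Axes as lip_bar. Set anew each time, 0.08 to 0.14 m of sash travel above the lowest position; clamped, must stay where it is. The sash is right when the pointer's z in this frame is 0, give or take 8 mm.
- fan (a joint): green round fan button, 32 diameter, in a low grey housing on the bench right of the hood, pressed straight down; 0 released, 0.006 m fully down, which takes 5 N; springs back.
- fan_top (a point): centre of the top face of the fan button, z up.
- beaker: clear 100 ml beaker, 56 diameter x 68, stands in the hood behind the sash. Origin under its centre.
- tall_vial: brown glass vial with black cap, 28 diameter x 53, stands in the hood behind the sash. Origin under its centre.
- brown_vial: brown glass vial with black cap, 28 diameter x 49, on the bench left of the hood. Origin under its centre.
- clear_vial: clear glass vial with white cap, 28 diameter x 46, on the bench left of the hood. Origin under its centre.
- wash_bottle: white squeeze wash bottle with red swan neck, 90 x 62 x 188, on the bench far right. Origin under its centre.

How it is judged:
On the way, in this order (a step that is already met when the one before it is completed fails the run):
1. the sash stands with its pointer level with the green band, and the robot has let go of it (z of pointer in the frame of band between -0.008 and 0.008 m and contact force between each of the fingers, the arm and hood below 0.3 N), for 0.3 s.
2. the fan button is pressed fully down (value of joint fan above 0.0045 m), for 0.05 s.
At the end, for the whole second after the job is handed in: the pointer is within 8 mm of the middle of the green band along the slope, the sash is at rest, and the fan button has been pressed and has sprung back to within 1.5 mm of its rest (z of pointer in the frame of band between -0.008 and 0.008 m and velocity of joint sash between -0.005 and 0.005 m/s and value of joint fan below 0.0015 m); the robot touches nothing.
It fails at once if the mark was shifted on the rail (distance of band from where it was at the start of the episode above 0.004 m).
It fails at once if the robot touched the glass or the top of the lip (grasped the sash or pushed it otherwise than from beneath) (contact force between any of the fingers, the arm and sash_c2 above 2 N or contact force between any of the fingers, the arm and sash_c3 above 2 N).
It fails at once if a vial, the beaker or the wash bottle was moved or lifted by more than 15 mm (distance of any of beaker, tall_vial, brown_vial, clear_vial, wash_bottle from where it was at the start of the episode above 0.015 m).
It also fails if it takes over 58 s, if anything falls off the work surface, if the arm or the gripper's body presses on something with over 40 N, if the wrist force passes 120 N, or if a joint passes its speed limit or range.

## Working session

There is one attempt and no reset: what is moved stays moved. The work goes in short steps, Python scripts to look and compute and a tool call to move; the robot and the scene stay as the last step left them, time stands still between calls to the robot, and variables do not carry over. Pictures are saved under pics/ and viewed, and the job is handed in when it is done.

Besides the shell and the picture viewer there is one more tool, called after "Call:" by a JSON object that holds its "op" and its "data", one argument or row to a line. arm_command: Moves the arm, as the interface text tells. Shift numbers are shares of 1000 mm and turn numbers shares of 45 degrees, none past 1 either way. Its arguments: {"type":"object","properties":{"deltas":{"type":"array","items":{"type":"object","properties":{"dx":{"type":"number","minimum":-1,"maximum":1},"dy":{"type":"number","minimum":-1,"maximum":1},"dz":{"type":"number","minimum":-1,"maximum":1},"wx":{"type":"number","minimum":-1,"maximum":1},"wy":{"type":"number","minimum":-1,"maximum":1},"wz":{"type":"number","minimum":-1,"maximum":1}}}},"claw":{"type":"number"},"grip_force":{"type":"number"}},"required":["deltas"]}

```bash
mkdir -p pics; ls; cat > h.py <<'E'
from plant import r
import numpy as np, cv2
from scipy.spatial.transform import Rotation as Ro
np.set_printoptions(precision=4,suppress=True)
def snap(n,f):
    im=r.snapshot(n); cv2.imwrite('pics/'+f,im[:,:,::-1]); return im
def ray(n,u,v,c=None):
    c=c or r.get_calibration(n); f=192/np.tan(np.radians(c['vertical_fov']/2))
    R=np.array(c['R']);t=np.array(c['t'])
    d=np.array([(u-c['cx'])/f,(v-c['cy'])/f,1.]); d/=np.linalg.norm(d)
    return -R.T@t, R.T@d
def proj(n,X,c=None):
    c=c or r.get_calibration(n); f=192/np.tan(np.radians(c['vertical_fov']/2))
    p=np.array(c['R'])@np.array(X)+np.array(c['t']); return np.array([c['cx']+f*p[0]/p[2],c['cy']+f*p[1]/p[2]])
def tri(a):
    A=np.zeros((3,3));b=np.zeros(3);L=[]
    for n,u,v in a:
        o,d=ray(n,u,v);P=np.eye(3)-np.outer(d,d);A+=P;b+=P@o;L.append((o,d,P))
    X=np.linalg.solve(A,b); return X,[np.linalg.norm(P@(X-o)) for o,d,P in L]
def crop(f,x0,y0,x1,y1,s,g):
    im=cv2.imread('pics/'+f)[y0:y1,x0:x1]; cv2.imwrite('pics/'+g,cv2.resize(im,None,fx=s,fy=s,interpolation=cv2.INTER_CUBIC))
E
python3 - <<'E'
from h import *
for n in ['scene','top']:
    snap(n,n+'0.png'); print(n,r.get_calibration(n))
print(r.get_state())
E
```

```text
pics
scene {'vertical_fov': 53.61416164067774, 'cx': 258.23557762502, 'cy': 187.2366383561697, 'R': array([[-0.831 , -0.556 , -0.0163],
       [-0.3887,  0.6014, -0.698 ],
       [ 0.3979, -0.5737, -0.7159]]), 't': array([0.4088, 0.3677, 1.3405])}
top {'vertical_fov': 43.88480677771429, 'cx': 256.43253229835443, 'cy': 191.60024095484994, 'R': array([[ 0.4131, -0.9106,  0.0097],
       [-0.7169, -0.3317, -0.6132],
       [ 0.5616,  0.2464, -0.7899]]), 't': array([-0.317 ,  0.4418,  1.3583])}
{'clock': 0.1, 'q': array([ 1.2298,  0.6899, -0.1945,  1.5662,  0.1573,  0.9025, -0.2151]), 'qd': array([-0.0009, -0.002 ,  0.0009, -0.0043, -0.0011, -0.0021, -0.0017]), 'joint_torque': array([ -0.0032, -52.8496,  -1.2716, -15.3835,  -0.0525,   0.002 ,
         0.    ]), 'tool_pos': array([ 0.2287, -0.5814,  0.404 ]), 'eef_rot': array([-0.1319,  0.6953, -0.6942,  0.1316]), 'contact_force': array([-0.4481,  0.3478,  0.1497]), 'moment': array([ 0.0159, -0.0439, -0.0367]), 'opening': 1.0008527723725018}
```

View pics/scene0.png

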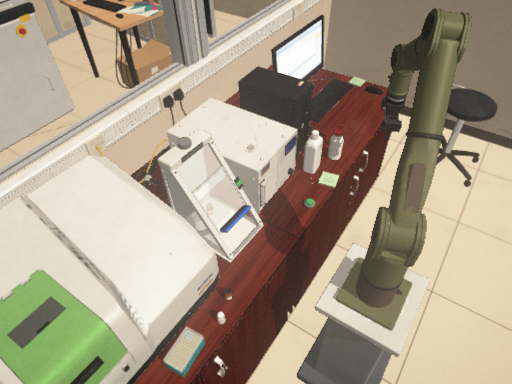

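View pics/top0.png

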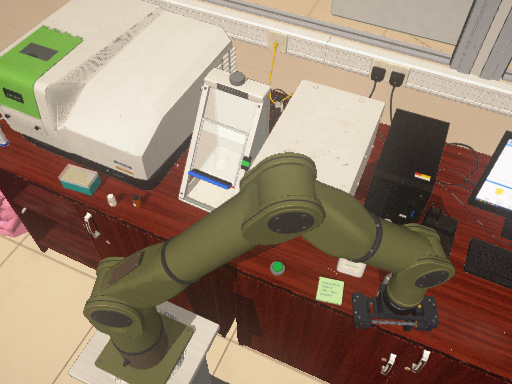

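The scene picture shows the hood around (210,195), its blue lip at (237,218), and the fan button at (310,203). In the top picture the lip is at (210,179), the green band at (247,162) and the button at (277,268). I'll enlarge both.

```bash
python3 - <<'E'
from h import *
crop('scene0.png',150,125,280,265,5,'s1.png'); crop('top0.png',170,65,290,220,5,'t1.png')
E
```

```text
(no output)
```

View pics/s1.png

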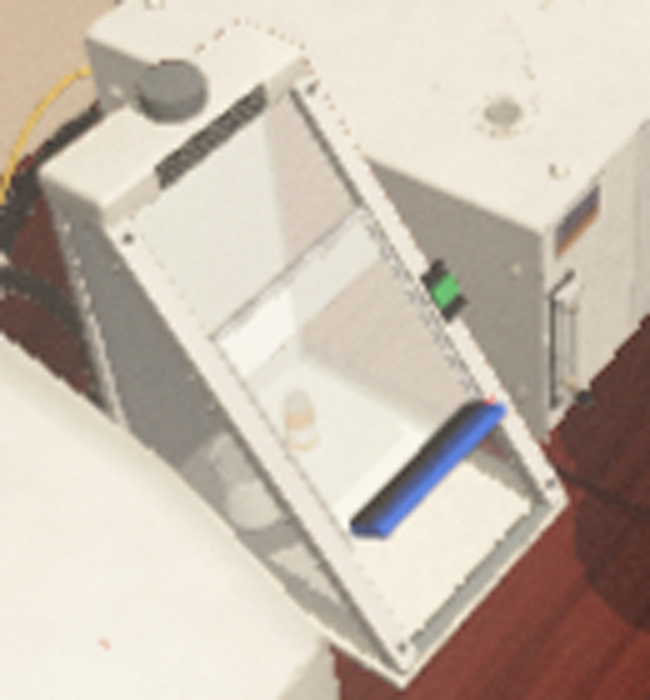

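View pics/t1.png

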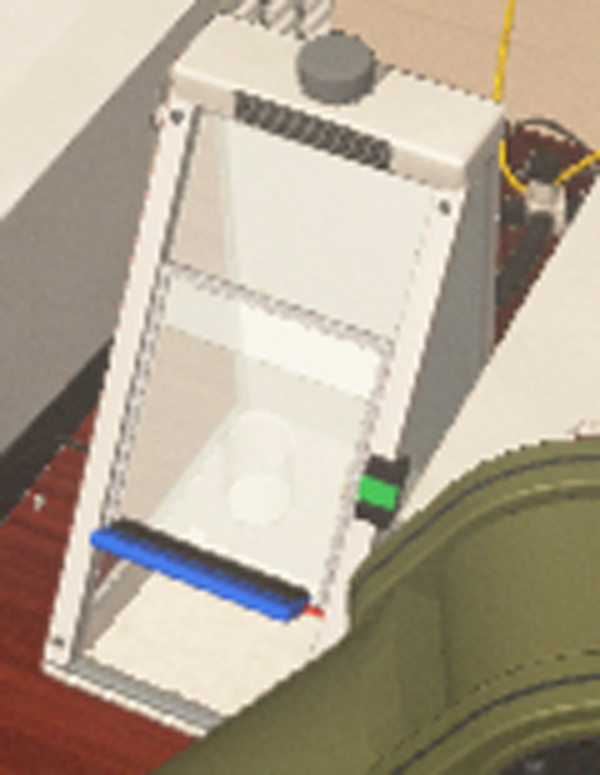

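```bash
cat > m.py <<'E'
from h import *
S=lambda u,v:('scene',150+(u+.5)/5-.5,125+(v+.5)/5-.5)
T=lambda u,v:('top',170+(u+.5)/5-.5,65+(v+.5)/5-.5)
P=dict(band=[S(446,289),T(378,491)],ptr=[S(490,401),T(322,612)],screwTL=[S(128,238),T(177,118)],screwTR=[S(310,90),T(445,207)],screwBL=[S(403,648),T(58,642)],
barL=[S(372,531),T(95,538)],barR=[S(500,412),T(296,612)],fan=[('scene',310,202.5),('top',277.3,267.5)])
if __name__=='__main__':
    X={}
    for k,a in P.items():
        x,e=tri(a);X[k]=x;print(k,x,np.array(e))
    for n in ('scene','top'):
        c=r.get_calibration(n);print(n,-np.array(c['R']).T@c['t'])
    d=X['screwTL']-X['screwBL'];print(np.linalg.norm(d),np.arctan2(np.hypot(d[0],d[1]),d[2]),np.arctan2(d[1],d[0]))
    d=X['barL']-X['barR'];print(np.linalg.norm(d),np.degrees(np.arctan2(-d[0],d[1])))
    d=X['screwTL']-X['screwTR'];print(np.linalg.norm(d),np.degrees(np.arctan2(-d[0],d[1])))
E
python3 m.py
python3 - <<'E'
from h import *
crop('scene0.png',205,275,235,330,8,'s2.png');crop('scene0.png',290,185,350,220,8,'s3.png');crop('top0.png',250,250,350,310,6,'t3.png');snap('wrist','w0.png')
E
```

```text
band [ 0.6007 -0.0341  0.189 ] [0.0006 0.0006]
ptr [ 0.5507 -0.0153  0.1089] [0.0006 0.0006]
screwTL [0.7158 0.1615 0.3395] [0.0008 0.0008]
screwTR [ 0.711  -0.0295  0.3399] [0.0005 0.0005]
screwBL [0.5047 0.1685 0.0317] [0.0002 0.0002]
barL [0.5392 0.1464 0.1218] [0.0032 0.0032]
barR [ 0.5342 -0.0038  0.1192] [0.0024 0.0024]
fan [ 0.3882 -0.2445  0.0062] [0.0001 0.0001]
scene [-0.0507  0.7752  1.223 ]
top [-0.3152 -0.4768  1.3469]
0.3733409963769686 0.6015407705075502 -0.03328337054716021
0.15025127873951652 -1.9282541683007308
0.1910583760963575 -1.4370486409737708
```

View pics/s3.png

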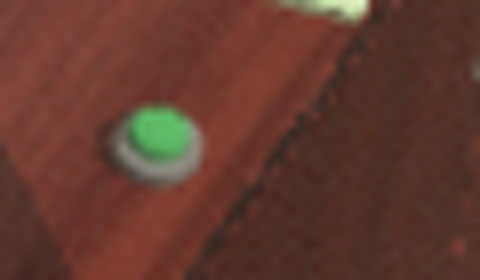

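View pics/t3.png

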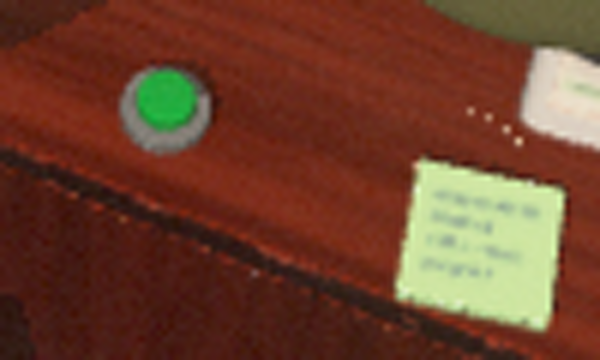

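View pics/w0.png

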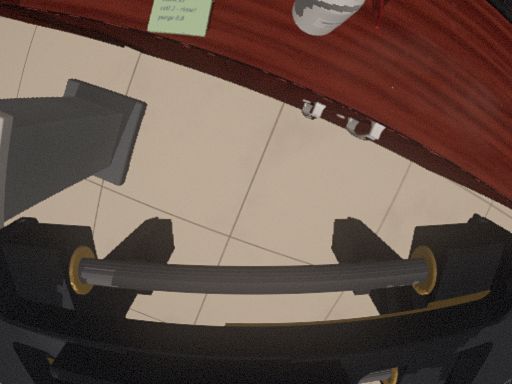

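```bash
cat >> h.py <<'E'
psi=-0.030
Rh=Ro.from_euler('z',psi).as_matrix()
A=Rh@np.array([np.cos(.6),0,-np.sin(.6)]); UP=Rh@np.array([np.sin(.6),0,np.cos(.6)]); YL=Rh@np.array([0,1,0])
def toolR(pitch,zs=1,yaw=psi):  # pitch below horizontal of pointing direction
    y=Ro.from_euler('z',yaw).apply([np.cos(pitch),0,-np.sin(pitch)]); z=zs*Ro.from_euler('z',yaw).apply([0,1,0]); return np.c_[np.cross(y,z),y,z]
def delta(p,R):
    s=r.get_state();R0=Ro.from_quat(s['eef_rot']).as_matrix();
    d=R0.T@(np.array(p)-s['tool_pos']); w=Ro.from_matrix(R0.T@R).as_rotvec()
    print('shift',d,'turn share',w/np.radians(45),'deg',np.degrees(np.linalg.norm(w)))
E
python3 - <<'E'
from h import *
s=r.get_state();print(Ro.from_quat(s['eef_rot']).as_matrix())
for k in (1,-1): delta([.35,.07,.35],toolR(.6,k)); delta([.3,-.2,.42],toolR(np.pi/2,k,-.9))
print(tri([('scene',309.6,201),('top',277.2,266.1)]))
E
```

```text
[[-0.9306 -0.0006  0.3661]
 [-0.3661  0.0012 -0.9306]
 [ 0.0001 -1.     -0.0013]]
shift [-0.3514  0.0548 -0.5617] turn share [ 1.6472 -3.1212 -0.34  ] deg 159.54848014302763
shift [-0.206  -0.0155 -0.3288] turn share [ 0.0013 -2.3768 -0.0015] deg 106.95547256749735
shift [-0.3514  0.0548 -0.5617] turn share [0.2516 0.4734 1.2191] deg 59.92738709484845
shift [-0.206  -0.0155 -0.3288] turn share [0.0014 1.6232 0.0012] deg 73.04458200648219
(array([ 0.3896, -0.2438,  0.0144]), [np.float64(0.000984396977835169), np.float64(0.000984396977835154)])
```

```bash
python3 - <<'E'
from h import *
delta([.36,.07,.42],toolR(np.pi/2,-1)); delta([.32,-.2,.42],toolR(np.pi/2,-1))
E
```

```text
shift [-0.3607 -0.0152 -0.5581] turn share [0.0017 0.5155 0.0005] deg 23.197345754344767
shift [-0.2246 -0.0155 -0.3215] turn share [0.0017 0.5155 0.0005] deg 23.197345754344767
```

Call:
{"op": "arm_command", "data": {
  "deltas": [
    {"dx":-0.225,"dy":-0.016,"dz":-0.32,"wy":0.5},
    {"dx":-0.225,"dy":-0.016,"dz":-0.32,"wy":0.5},
    {"dx":-0.225,"dy":-0.016,"dz":-0.32,"wy":0.5},
    {"dx":-0.225,"dy":-0.016,"dz":-0.32,"wy":0.5},
    {"dx":-0.225,"dy":-0.016,"dz":-0.32,"wy":0.5}
  ],
  "claw": -1
}}

```text
invalid input at $.deltas[0]: expected keys dx, dy, dz, wx, wy, wz
```

```bash
python3 - <<'E'
from h import *
s=r.get_state();print(s['q'],s['tool_pos'],s['clock'],s['contact_force'])
delta([.36,.07,.42],toolR(np.pi/2,-1)); delta([.36,.07,.42],toolR(1.2,-1))
E
```

```text
[ 1.2298  0.6898 -0.1945  1.5661  0.1573  0.9025 -0.2151] [ 0.2287 -0.5814  0.4041] 0.15 [ 0.367  -0.1587  0.9929]
shift [-0.3607 -0.0152 -0.5581] turn share [0.0017 0.5155 0.0005] deg 23.197345754344767
shift [-0.3607 -0.0152 -0.5581] turn share [0.0972 0.5092 0.4661] deg 31.37156433814924
```

Call:
{"op": "arm_command", "data": {
  "deltas": [
    {"dx":-0.225,"dy":-0.016,"dz":-0.32,"wx":0,"wy":0.5,"wz":0},
    {"dx":-0.225,"dy":-0.016,"dz":-0.32,"wx":0,"wy":0.5,"wz":0},
    {"dx":-0.225,"dy":-0.016,"dz":-0.32,"wx":0,"wy":0.5,"wz":0},
    {"dx":-0.225,"dy":-0.016,"dz":-0.32,"wx":0,"wy":0.5,"wz":0},
    {"dx":-0.225,"dy":-0.016,"dz":-0.32,"wx":0,"wy":0.5,"wz":0}
  ],
  "claw": -1
}}

```text
clock: 0.65
tool_pos: [0.2879, -0.3368, 0.415]
eef_rot: [0.006, 0.707, -0.707, -0.006]
contact_force: [1.4, 0.3, -0.4]
opening: 0.571
```

```bash
python3 - <<'E'
from h import *
s=r.get_state();print(s['q'],s['tool_pos'],s['clock'],s['contact_force'])
delta([.36,.07,.42],toolR(np.pi/2,-1)); delta([.36,.07,.42],toolR(1.2,-1))
E
```

```text
[ 0.8103  0.442  -0.0742  2.0796  0.0542  0.6217 -0.8898] [ 0.2879 -0.3368  0.415 ] 0.65 [ 1.4477  0.3158 -0.3772]
shift [-0.0648 -0.005  -0.408 ] turn share [ 0.0001  0.0153 -0.0002] deg 0.6864343531804058
shift [-0.0648 -0.005  -0.408 ] turn share [0.0029 0.0151 0.4719] deg 21.245625126182844
```

Call:
{"op": "arm_command", "data": {
  "deltas": [
    {"dx":-0.12,"dy":0,"dz":-0.4,"wx":0,"wy":0,"wz":0},
    {"dx":-0.12,"dy":0,"dz":-0.4,"wx":0,"wy":0,"wz":0},
    {"dx":-0.12,"dy":0,"dz":-0.4,"wx":0,"wy":0,"wz":0.2},
    {"dx":-0.12,"dy":0,"dz":-0.4,"wx":0,"wy":0,"wz":0.3},
    {"dx":-0.12,"dy":0,"dz":-0.4,"wx":0,"wy":0,"wz":0.4}
  ]
}}

```text
clock: 1.15
tool_pos: [0.3638, -0.0992, 0.4152]
eef_rot: [-0.119, -0.697, 0.699, -0.105]
contact_force: [1.0, -1.0, -0.3]
opening: 0.121
```

```bash
python3 - <<'E'
from h import *
s=r.get_state();print(s['q'],s['tool_pos'],s['clock'],s['contact_force'])
delta([.38,.07,.36],toolR(1.0,-1)); delta([.36,.07,.30],toolR(.6,-1))
E
```

```text
[ 0.2353  0.3275 -0.0982  2.3789 -0.0788  0.1215 -1.3661] [ 0.3638 -0.0992  0.4152] 1.15 [ 0.9559 -1.0111 -0.3308]
shift [ 0.005   0.0567 -0.1694] turn share [0.0073 0.012  0.3216] deg 14.48717220095826
shift [ 0.0427  0.1074 -0.169 ] turn share [0.0096 0.0104 0.8309] deg 37.397028061220816
```

```bash
cat > kin.py <<'E'
import numpy as np, itertools
from scipy.optimize import least_squares
from scipy.spatial.transform import Rotation as Ro
D=[([1.2298,.6898,-.1945,1.5661,.1573,.9025,-.2151],[.2287,-.5814,.4041],[-0.1319,0.6953,-0.6942,0.1316]),
([.8103,.442,-.0742,2.0796,.0542,.6217,-.8898],[.2879,-.3368,.415],[.006,.707,-.707,-.006]),
([.2353,.3275,-.0982,2.3789,-.0788,.1215,-1.3661],[.3638,-.0992,.4152],[-.119,-.697,.699,-.105])]
Rz=lambda a:Ro.from_euler('z',a).as_matrix();Ry=lambda a:Ro.from_euler('y',a).as_matrix()
def fk(q,p,s):
    h,L1,e,L2,f,L3=p;v=lambda x,z:np.array([x,0,z])
    R=Rz(s[0]*q[0]);t=np.array([0,0,h]);
    R=R@Ry(q[1])@Rz(s[1]*q[2]);t=t+R@v(e,L1);R=R@Ry(q[3]);t=t+R@v(-e,0)
    R=R@Rz(s[2]*q[4]);t=t+R@v(0,L2);R=R@Ry(q[5]);t=t+R@v(f,0);R=R@Rz(s[3]*q[6]);t=t+R@v(0,L3)
    return t,R
E
python3 - <<'E'
from kin import *
np.set_printoptions(precision=4,suppress=True)
for s in itertools.product([1,-1],repeat=4):
    def res(p):
        o=[]
        for q,t,u in D:
            tt,R=fk(q,p,s);o+=list(tt-t)
        return np.r_[o,1e-3*(p-[.3,.4,0,.4,0,.15])]
    S=least_squares(res,[.3,.4,0,.4,0,.15])
    # orientation: constant local offset
    M=[fk(q,S.x,s)[1].T@Ro.from_quat(u).as_matrix() for q,t,u in D]
    rz=max(np.linalg.norm(m-M[0]) for m in M)
    print(s,S.cost,S.x,rz)
    if rz<.05: print(M[0],res(S.x)[:9])
E
```

```text
(1, 1, 1, 1) 0.10384000105622095 [ 3.3604 -2.4223 -0.1547  0.2431 -1.142   0.7498] 1.0850229198540609
(1, 1, 1, -1) 0.10384000105622095 [ 3.3604 -2.4223 -0.1547  0.2431 -1.142   0.7498] 1.9431689597407147
(1, 1, -1, 1) 0.07743267408374115 [ 2.6997 -0.9518  0.0747 -0.0027 -0.1351  1.523 ] 0.9699079135895353
(1, 1, -1, -1) 0.07743267408374115 [ 2.6997 -0.9518  0.0747 -0.0027 -0.1351  1.523 ] 2.286734085448601
(1, -1, 1, 1) 0.10935798901575625 [-1.419  -0.4146  0.9078 -1.483   0.4364 -0.981 ] 0.9412073566027819
(1, -1, 1, -1) 0.10935798901575625 [-1.419  -0.4146  0.9078 -1.483   0.4364 -0.981 ] 2.082342037790093
(1, -1, -1, 1) 0.1158813451134394 [-1.1895  0.4282  0.912  -1.4378  0.9588 -0.0804] 0.7123959815357294
(1, -1, -1, -1) 0.1158813451134394 [-1.1895  0.4282  0.912  -1.4378  0.9588 -0.0804] 2.3912031631045014
(-1, 1, 1, 1) 0.001914423806791572 [-0.0268  0.7832  0.088   0.2045  0.1606  0.084 ] 2.7872959902110273
(-1, 1, 1, -1) 0.001914423806791572 [-0.0268  0.7832  0.088   0.2045  0.1606  0.084 ] 0.7203179673457676
(-1, 1, -1, 1) 0.0020427486053935487 [-0.1351  0.5962  0.0958  0.1743  0.0428 -0.1566] 2.6558686950535275
(-1, 1, -1, -1) 0.0020427486053935487 [-0.1351  0.5962  0.0958  0.1743  0.0428 -0.1566] 0.42328858514837847
(-1, -1, 1, 1) 0.00202479207404061 [-0.1013  0.6759  0.0864  0.191   0.0833 -0.0689] 2.7471547227945012
(-1, -1, 1, -1) 0.00202479207404061 [-0.1013  0.6759  0.0864  0.191   0.0833 -0.0689] 0.6095495059961771
(-1, -1, -1, 1) 0.0020028989784407905 [0.0344 0.7175 0.0586 0.2298 0.0938 0.0705] 2.5831616198507827
(-1, -1, -1, -1) 0.0020028989784407905 [0.0344 0.7175 0.0586 0.2298 0.0938 0.0705] 0.001916381740670472
[[ 0.      0.0002 -1.    ]
 [-1.     -0.     -0.    ]
 [-0.      1.      0.0002]] [ 0.0099  0.0064 -0.0205  0.0283  0.0203  0.0197  0.0005  0.0429  0.0008]
```

```bash
cat > kin2.py <<'E'
from kin import *
import json
np.set_printoptions(precision=4,suppress=True)
J=[('z',-1),('y',1),('z',-1),('y',1),('z',-1),('y',1),('z',-1)]
M0=np.array([[0,0,-1.],[-1,0,0],[0,1,0]])
def fk2(q,p):
    P=np.asarray(p).reshape(8,3);R=np.eye(3);t=P[0].copy()
    for i,(a,s) in enumerate(J):
        R=R@(Rz(q[i]*s) if a=='z' else Ry(q[i]*s)); t=t+R@P[i+1]
    return t,R@M0
prior=np.zeros((8,3));prior[0,2]=.2;prior[3,2]=.4;prior[5,2]=.35;prior[7,2]=.1
def fit(D,w=3e-3):
    f=lambda p:np.r_[np.concatenate([fk2(q,p)[0]-t for q,t,*_ in D]),w*(p-prior.ravel())]
    S=least_squares(f,prior.ravel());return S.x,np.abs(S.fun[:3*len(D)]).max()
E
python3 - <<'E'
from kin2 import *
p,e=fit(D);print(p.reshape(8,3),e)
E
```

```text
[[ 0.0155  0.0192  0.2444]
 [ 0.0141  0.0011  0.0444]
 [-0.0105  0.0011  0.0666]
 [-0.0049 -0.0185  0.4666]
 [-0.0062 -0.0185 -0.0268]
 [-0.0095 -0.0032  0.3232]
 [-0.0375 -0.0032  0.0147]
 [-0.0167 -0.0274  0.1147]] 2.514220544036494e-06
```

```bash
cat >> kin2.py <<'E'
LO=np.array([-3.01,-.46,-1.47,.13,-1,.04,-2.66]);HI=np.array([3.01,2.08,1.51,2.56,4.14,2.09,2.66])
def ik(t,R,q0,p,wq=1e-3):
    def f(q):
        tt,RR=fk2(q,p);return np.r_[(tt-t)*10,Ro.from_matrix(RR.T@R).as_rotvec()*3,wq*(q-q0)]
    S=least_squares(f,np.clip(q0,LO+.06,HI-.06),bounds=(LO+.05,HI-.05));return S.x,np.abs(S.fun[:6]).max()
E
python3 - <<'E'
from kin2 import *
from h import toolR,UP,A
p,e=fit(D)
bar=np.array([.537,.071,.12])
rng=np.random.default_rng(0)
for zs in(1,-1):
  for pit in (.6,.3,0.,.9):
    R=toolR(pit,zs)
    for ds in (0,.1):
      tip=bar+.015*A+UP*(ds-.02); t=tip-.166*R[:,1]
      best=[]
      for k in range(12):
        q0=rng.uniform(LO,HI); 
        q,err=ik(t,R,q0,p)
        if err<.01: best.append(q)
      best.sort(key=lambda q:-np.min(np.minimum(q-LO,HI-q)))
      print(zs,pit,ds,t,len(best),*best[:2])
E
```

```text
1 0.6 0 [0.4011 0.0751 0.1888] 0
1 0.6 0.1 [0.4576 0.0734 0.2713] 8 [-0.4921  0.9876  0.5151  2.5005  3.2141  1.2215 -2.0654] [-0.3032  0.9009  0.1716  2.5012  3.0257  1.1981 -1.7679]
1 0.3 0 [0.3796 0.0757 0.1441] 0
1 0.3 0.1 [0.436  0.074  0.2266] 0
1 0.0 0 [0.3722 0.0759 0.095 ] 0
1 0.0 0.1 [0.4286 0.0743 0.1776] 0
1 0.9 0 [0.4349 0.0741 0.2251] 8 [-0.1716  0.9368 -0.0485  2.496   2.93    0.9629 -1.6062] [-0.022   0.9412 -0.2968  2.5083  2.7518  1.0158 -1.3858]
1 0.9 0.1 [0.4914 0.0724 0.3076] 9 [-0.3856  0.7449  0.3293  2.2338  3.2937  0.4757 -1.9753] [ 0.1482  0.7271 -0.4578  2.2821  2.4704  0.6336 -0.9922]
-1 0.6 0 [0.4011 0.0751 0.1888] 0
-1 0.6 0.1 [0.4576 0.0734 0.2713] 6 [-0.6637  0.8914  0.6775  2.3329  3.287   0.9074  0.9385] [-0.4314  0.7692  0.2727  2.3333  3.0044  0.8764  1.3536]
-1 0.3 0 [0.3796 0.0757 0.1441] 0
-1 0.3 0.1 [0.436  0.074  0.2266] 0
-1 0.0 0 [0.3722 0.0759 0.095 ] 0
-1 0.0 0.1 [0.4286 0.0743 0.1776] 0
-1 0.9 0 [0.4349 0.0741 0.2251] 7 [-0.4766  0.8737  0.3461  2.2985  3.2057  0.6424  1.1401] [-0.7005  1.0254  0.746   2.3175  3.598   0.7895  0.6343]
-1 0.9 0.1 [0.4914 0.0724 0.3076] 5 [-0.0484  0.6614 -0.2051  2.0987  2.4009  0.372   2.1649] [-0.172   0.6594 -0.021   2.0733  2.6094  0.2896  1.9203]
```

```bash
cat > nxt.py <<'E'
from kin2 import *
from h import r
import pickle,os,sys
def data():
    L=pickle.load(open('D.pkl','rb')) if os.path.exists('D.pkl') else list(D)
    s=r.get_state();L.append((s['q'],s['tool_pos'],s['eef_rot']));pickle.dump(L,open('D.pkl','wb'));return L,s
def go(qs,pos=None):
    L,s=data();p,e=fit(L,1e-3);print('q',s['q'],'t',s['tool_pos'],'clk',s['clock'],'F',s['contact_force'],'fit',e)
    R0=Ro.from_quat(s['eef_rot']).as_matrix()
    for q in qs:
        t,R=fk2(q,p)
        if pos is not None:t=np.array(pos)
        w=Ro.from_matrix(R0.T@R).as_rotvec()
        print(np.array(q),'->',t,'shift',R0.T@(t-s['tool_pos']),'turn',w/np.radians(45),np.degrees(np.linalg.norm(w)), 'tipz',(t+.166*R[:,1])[2])
    return p
E
python3 - <<'E'
from nxt import *
p=go([[.1,.45,-.1,2.1,0,.55,-1.37],[.1,.45,-.1,2.1,.5,.55,-1.37],[.1,.45,-.1,2.1,1,.55,-1.37]]);print(p.reshape(8,3))
E
```

```text
q [ 0.2353  0.3275 -0.0982  2.3789 -0.0788  0.1215 -1.3661] t [ 0.3638 -0.0992  0.4152] clk 1.15 F [ 0.9559 -1.0111 -0.3308] fit 1.5595064484008603e-05
[ 0.1   0.45 -0.1   2.1   0.    0.55 -1.37] -> [ 0.4447 -0.0534  0.4076] shift [-0.0736  0.0323 -0.0473] turn [-0.0902 -0.2558 -0.3432] 19.685078611838872 tipz 0.24188232762597361
[ 0.1   0.45 -0.1   2.1   0.5   0.55 -1.37] -> [ 0.4602 -0.0727  0.4174] shift [-0.0918  0.028  -0.0283] turn [ 0.1692 -0.8398 -0.3521] 41.681102251881306 tipz 0.25581782371994877
[ 0.1   0.45 -0.1   2.1   1.    0.55 -1.37] -> [ 0.4814 -0.0809  0.4314] shift [-0.1165  0.0213 -0.0205] turn [ 0.4361 -1.4208 -0.3462] 68.66882536019278 tipz 0.2848315806924976
[[ 0.0155  0.0192  0.2444]
 [ 0.0142  0.0011  0.0444]
 [-0.0108  0.0011  0.0666]
 [-0.0047 -0.0186  0.4666]
 [-0.0062 -0.0186 -0.0268]
 [-0.0095 -0.003   0.3232]
 [-0.0375 -0.003   0.0147]
 [-0.0167 -0.0274  0.1147]]
```

Call:
{"op": "arm_command", "data": {
  "deltas": [
    {"dx":-0.05,"dy":0.015,"dz":-0.03,"wx":-0.06,"wy":-0.17,"wz":-0.19},
    {"dx":-0.08,"dy":0.02,"dz":-0.04,"wx":-0.09,"wy":-0.26,"wz":-0.34},
    {"dx":-0.09,"dy":0.02,"dz":-0.03,"wx":0,"wy":-0.43,"wz":-0.35},
    {"dx":-0.09,"dy":0.02,"dz":-0.03,"wx":0.08,"wy":-0.62,"wz":-0.35},
    {"dx":-0.09,"dy":0.02,"dz":-0.03,"wx":0.17,"wy":-0.82,"wz":-0.35}
  ]
}}

```text
clock: 1.65
tool_pos: [0.4569, -0.0724, 0.4236]
eef_rot: [0.182, -0.606, 0.748, -0.202]
contact_force: [-0.5, -0.9, 0.0]
opening: 0.002
```

```bash
python3 - <<'E'
from nxt import *
p=go([[.1,.45,-.1,2.1,.5,.55,-1.37],[.1,.45,-.1,2.1,.8,.55,-1.37],[.1,.45,-.1,2.1,1.1,.55,-1.37]]);print(p.reshape(8,3))
E
```

```text
q [-0.0373  0.4375  0.0444  2.0688  0.309   0.5751 -1.2706] t [ 0.4569 -0.0724  0.4236] clk 1.65 F [-0.5288 -0.878   0.0151] fit 1.5181840719025175e-05
[ 0.1   0.45 -0.1   2.1   0.5   0.55 -1.37] -> [ 0.4475 -0.0914  0.4113] shift [0.0176 0.0149 0.0086] turn [ 0.0375 -0.0748 -0.0033] 3.766293558161946 tipz 0.24971220400829722
[ 0.1   0.45 -0.1   2.1   0.8   0.55 -1.37] -> [ 0.4577 -0.1096  0.4175] shift [0.0186 0.0129 0.0302] turn [ 0.2339 -0.4    -0.0422] 20.939580227750984 tipz 0.26381899300013334
[ 0.1   0.45 -0.1   2.1   1.1   0.55 -1.37] -> [ 0.4718 -0.1234  0.4266] shift [0.014  0.0077 0.0508] turn [ 0.4304 -0.7253 -0.0812] 38.12676312990397 tipz 0.28400130502551924
[[ 0.0216  0.0087  0.2526]
 [ 0.0122 -0.012   0.0526]
 [-0.0163 -0.012   0.0671]
 [ 0.0042 -0.0177  0.4671]
 [-0.0166 -0.0177 -0.0218]
 [ 0.0073  0.0099  0.3282]
 [-0.032   0.0099  0.0167]
 [-0.0115 -0.0299  0.1167]]
```

Call:
{"op": "arm_command", "data": {
  "deltas": [
    {"dx":0,"dy":0,"dz":0,"wx":0.1,"wy":-0.16,"wz":-0.01},
    {"dx":0,"dy":0,"dz":0,"wx":0.19,"wy":-0.31,"wz":-0.03},
    {"dx":0,"dy":0,"dz":0,"wx":0.27,"wy":-0.46,"wz":-0.05},
    {"dx":0,"dy":0,"dz":0,"wx":0.35,"wy":-0.6,"wz":-0.07},
    {"dx":0,"dy":0,"dz":0,"wx":0.43,"wy":-0.72,"wz":-0.08}
  ]
}}

```text
clock: 2.15
tool_pos: [0.4562, -0.0721, 0.4237]
eef_rot: [0.365, -0.388, 0.763, -0.366]
contact_force: [0.1, -0.4, 0.6]
opening: 0.005
```

```bash
python3 - <<'E'
from nxt import *
q=list(r.get_state()['q'])
p=go([q[:4]+[q[4]+d]+q[5:] for d in (.35,.7)],[.45,-.05,.43]);print(p.reshape(8,3))
E
```

```text
q [-0.3215  0.4509  0.3219  2.1922  0.9535  0.3976 -1.3571] t [ 0.4562 -0.0721  0.4237] clk 2.15 F [ 0.0574 -0.3564  0.5707] fit 1.5339599814367944e-05
[-0.3215  0.4509  0.3219  2.1922  1.3035  0.3976 -1.3571] -> [ 0.45 -0.05  0.43] shift [-0.014  -0.0166 -0.0097] turn [ 0.1686 -0.4109 -0.0366] 20.053522829578792 tipz 0.29856710761946814
[-0.3215  0.4509  0.3219  2.1922  1.6535  0.3976 -1.3571] -> [ 0.45 -0.05  0.43] shift [-0.014  -0.0166 -0.0097] turn [ 0.3372 -0.8218 -0.0732] 40.10704565915762 tipz 0.3097968025653003
[[ 0.0046  0.0061  0.2466]
 [ 0.0053 -0.0094  0.0466]
 [-0.0226 -0.0094  0.0866]
 [ 0.0037 -0.0191  0.4866]
 [-0.0226 -0.0191 -0.0135]
 [ 0.0091  0.0059  0.3365]
 [-0.0097  0.0059  0.0242]
 [-0.0069 -0.0048  0.1242]]
```

Call:
{"op": "arm_command", "data": {
  "deltas": [
    {"dx":-0.004,"dy":-0.004,"dz":-0.002,"wx":0.07,"wy":-0.17,"wz":-0.02},
    {"dx":-0.008,"dy":-0.008,"dz":-0.005,"wx":0.14,"wy":-0.34,"wz":-0.03},
    {"dx":-0.014,"dy":-0.016,"dz":-0.01,"wx":0.2,"wy":-0.5,"wz":-0.05},
    {"dx":-0.014,"dy":-0.016,"dz":-0.01,"wx":0.27,"wy":-0.66,"wz":-0.06},
    {"dx":-0.014,"dy":-0.016,"dz":-0.01,"wx":0.34,"wy":-0.82,"wz":-0.07}
  ]
}}

```text
clock: 2.65
tool_pos: [0.45, -0.0494, 0.4292]
eef_rot: [0.547, -0.139, 0.662, -0.494]
contact_force: [0.5, -0.3, 0.0]
opening: 0.004
```

```bash
python3 - <<'E'
from nxt import *
q=list(r.get_state()['q'])
p=go([q[:4]+[q[4]+d,q[5]+d/7]+q[6:] for d in (.35,.7)],[.45,-.03,.43]);print(p.reshape(8,3))
E
```

```text
q [-0.481   0.4562  0.4286  2.3245  1.8538  0.4016 -1.6538] t [ 0.45   -0.0494  0.4292] clk 2.65 F [ 0.4962 -0.2895  0.0094] fit 1.5674867700432582e-05
[-0.481   0.4562  0.4286  2.3245  2.2038  0.4516 -1.6538] -> [ 0.45 -0.03  0.43] shift [-0.0152 -0.0097  0.0072] turn [ 0.189  -0.4057 -0.0475] 20.255044773489587 tipz 0.32159641933127836
[-0.481   0.4562  0.4286  2.3245  2.5538  0.5016 -1.6538] -> [ 0.45 -0.03  0.43] shift [-0.0152 -0.0097  0.0072] turn [ 0.3979 -0.8022 -0.0894] 40.49754808776932 tipz 0.3314222038826984
[[ 0.0001 -0.0001  0.2729]
 [ 0.0007 -0.0094  0.0729]
 [-0.0012 -0.0094  0.0818]
 [ 0.0006 -0.0134  0.4818]
 [ 0.0001 -0.0134 -0.0028]
 [-0.     -0.0002  0.3472]
 [ 0.     -0.0002  0.0299]
 [ 0.0002  0.      0.1299]]
```

```bash
python3 - <<'E'
from nxt import *
from h import toolR,UP,A
L,s=data();p,e=fit(L,1e-4);print(p.reshape(8,3),e)
bar=np.array([.537,.071,.12])
for zs in (1,-1):
 for pit in (.6,.75,.9,1.0):
  R=toolR(pit,zs)
  for ds in (0,.1):
    tip=bar+.015*A+UP*(ds-.02); t=tip-.166*R[:,1]
    q0=np.array(s['q']);q0[4]=3.1;q0[3]=2.3;q0[1]=.8;q0[5]=.8;q0[6]=-1.7 if zs>0 else 1.4
    q,err=ik(t,R,q0,p);print(zs,pit,ds,t,err,q)
E
```

```text
[[ 0.0001 -0.0001  0.273 ]
 [ 0.0006 -0.0094  0.073 ]
 [-0.001  -0.0094  0.0818]
 [ 0.0005 -0.0134  0.4818]
 [ 0.0001 -0.0134 -0.0028]
 [-0.     -0.0002  0.3472]
 [ 0.     -0.0002  0.0299]
 [ 0.0002  0.      0.1299]] 1.5413516857964993e-05
1 0.6 0 [0.4011 0.0751 0.1888] 0.47647184718636937 [ 0.2414  1.5502 -1.3048  2.51    2.4743  2.04   -0.6432]
1 0.6 0.1 [0.4576 0.0734 0.2713] 0.0625165547100176 [ 0.3156  1.3202 -1.42    2.51    2.3085  1.8787 -0.6242]
1 0.75 0 [0.4167 0.0746 0.2082] 0.26637673336357304 [ 0.2919  1.4728 -1.42    2.51    2.2515  1.9088 -0.6257]
1 0.75 0.1 [0.4731 0.0729 0.2907] 1.0443535092274914e-07 [-0.5049  0.8285  0.2903  2.4754  3.0251  0.9111 -1.8841]
1 0.9 0 [0.4349 0.0741 0.2251] 4.5255740100946795e-05 [ 0.1878  1.1261 -1.0008  2.51    2.25    1.3871 -0.935 ]
1 0.9 0.1 [0.4914 0.0724 0.3076] 1.3268004678679345e-07 [-0.4709  0.7315  0.2745  2.3547  3.0751  0.5642 -1.8575]
1 1.0 0 [0.4484 0.0737 0.2347] 6.911338571745312e-08 [-0.4545  0.8998  0.2126  2.4653  3.0764  0.7461 -1.9074]
1 1.0 0.1 [0.5049 0.072  0.3172] 2.6552285996570497e-07 [-0.4327  0.689   0.240
[... 233 characters left out ...]
.3089  1.878   2.5181]
-1 0.75 0 [0.4167 0.0746 0.2082] 0.2675427449382406 [ 0.293   1.4729 -1.42    2.51    2.252   1.9081  2.5169]
-1 0.75 0.1 [0.4731 0.0729 0.2907] 1.0259386229449774e-07 [-0.5114  0.8312  0.3035  2.4762  3.0363  0.9118  1.2452]
-1 0.9 0 [0.4349 0.0741 0.2251] 4.731312441552671e-05 [ 0.196   1.134  -1.0179  2.51    2.2432  1.3988  2.2188]
-1 0.9 0.1 [0.4914 0.0724 0.3076] 1.338820751965686e-07 [-0.4774  0.7335  0.2869  2.3554  3.0909  0.5652  1.2677]
-1 1.0 0 [0.4484 0.0737 0.2347] 6.005645243357028e-08 [-0.4608  0.902   0.2252  2.466   3.0903  0.7474  1.22  ]
-1 1.0 0.1 [0.5049 0.072  0.3172] 2.685346319032654e-07 [-0.4379  0.6903  0.2505  2.2677  3.109   0.3482  1.2868]
```

```bash
python3 - <<'E'
from nxt import *
s=r.get_state();c=r.get_calibration('wrist');R0=Ro.from_quat(s['eef_rot']).as_matrix()
print('cam in tool',R0.T@(-c['R'].T@c['t']-s['tool_pos']),'axis',R0.T@c['R'].T, c['vertical_fov'])
from h import toolR
q=[-.48,.7,.27,2.35,3.05,.7,-1.85]
go([q])
w=Ro.from_matrix(R0.T@toolR(1.0,1)).as_rotvec();print(w/np.radians(45),R0.T@(np.array([.42,.072,.36])-s['tool_pos']))
E
```

```text
cam in tool [-0.0673  0.0199  0.0001] axis [[ 0.      0.9643  0.2648]
 [-0.     -0.2648  0.9643]
 [ 1.     -0.      0.    ]] 65.70646984690485
q [-0.481   0.4562  0.4286  2.3245  1.8538  0.4016 -1.6538] t [ 0.45   -0.0494  0.4292] clk 2.65 F [ 0.4962 -0.2895  0.0094] fit 1.567440406902154e-05
[-0.48  0.7   0.27  2.35  3.05  0.7  -1.85] -> [0.5088 0.0828 0.3377] shift [-0.1551  0.0333  0.0644] turn [ 0.7359 -1.3117  0.1345] 67.94976534993933 tipz 0.22654896138912028
[ 0.5055 -1.4204  0.3946] [-0.141  -0.0223 -0.0077]
```

Call:
{"op": "arm_command", "data": {
  "deltas": [
    {"dx":-0.01,"dy":-0.002,"dz":0.002,"wx":0.08,"wy":-0.16,"wz":-0.02},
    {"dx":-0.02,"dy":-0.004,"dz":0.004,"wx":0.16,"wy":-0.33,"wz":-0.04},
    {"dx":-0.03,"dy":-0.007,"dz":0.005,"wx":0.24,"wy":-0.49,"wz":-0.03},
    {"dx":-0.04,"dy":-0.01,"dz":0.006,"wx":0.32,"wy":-0.65,"wz":0},
    {"dx":-0.05,"dy":-0.012,"dz":0.007,"wx":0.38,"wy":-0.81,"wz":0.03}
  ]
}}

```text
clock: 3.15
tool_pos: [0.4456, -0.0013, 0.4111]
eef_rot: [0.645, 0.113, 0.465, -0.595]
contact_force: [0.4, -0.5, -0.3]
opening: 0.002
```

```bash
python3 - <<'E'
from nxt import *
from h import toolR
p=go([])
s=r.get_state();R0=Ro.from_quat(s['eef_rot']).as_matrix()
for pit in (1.0,1.15):
  R=toolR(pit,1)
  for t in ([.40,.072,.36],[.40,.072,.28]):
    w=Ro.from_matrix(R0.T@R).as_rotvec();print(pit,w/np.radians(45),R0.T@(np.array(t)-s['tool_pos']),ik(np.array(t),R,s['q'],p))
E
```

```text
q [-0.3843  0.4703  0.1902  2.4452  2.4793  0.6066 -1.6618] t [ 0.4456 -0.0013  0.4111] clk 3.15 F [ 0.3667 -0.5454 -0.325 ] fit 1.758861414213886e-05
1.0 [ 0.2441 -0.5628  0.3742] [-0.0922 -0.0175  0.0355] (array([-0.4051,  0.5181,  0.047 ,  2.5084,  2.7005,  0.4557, -1.5187]), np.float64(1.0586505099293368e-07))
1.0 [ 0.2441 -0.5628  0.3742] [-0.151   0.0355  0.0242] (array([ 0.3296,  1.1268, -1.42  ,  2.51  ,  1.8694,  1.4678, -0.698 ]), np.float64(0.09923100100008131))
1.15 [ 0.2022 -0.5822  0.5615] [-0.0922 -0.0175  0.0355] (array([-0.4214,  0.4988,  0.1082,  2.4397,  2.6713,  0.2115, -1.4571]), np.float64(2.1265059216642947e-07))
1.15 [ 0.2022 -0.5822  0.5615] [-0.151   0.0355  0.0242] (array([-0.2331,  0.7207, -0.1956,  2.51  ,  2.5805,  0.5515, -1.407 ]), np.float64(5.706764090174232e-06))
```

```bash
cat > tgt.py <<'E'
from nxt import *
from h import toolR,UP,A
bar=np.array([.537,.071,.12])
def tcp(a,u,pit,y=0): 
    R=toolR(pit,1); return bar+a*A+u*UP+np.array([0,y,0])-.166*R[:,1],R
def show(a,u,pit,y=0):
    s=r.get_state();R0=Ro.from_quat(s['eef_rot']).as_matrix();t,R=tcp(a,u,pit,y)
    print((a,u,pit),'shift',R0.T@(t-s['tool_pos']),'turn',Ro.from_matrix(R0.T@R).as_rotvec()/np.radians(45))
E
python3 - <<'E'
from tgt import *
L,s=data();p,e=fit(L,1e-4)
q=s['q']
for pit in (1.1,1.2,1.3):
  for a,u in ((-.05,.03),(-.04,-.03),(-.03,-.036),(.015,-.036),(.015,-.026),(.015,.075)):
    t,R=tcp(a,u,pit);q1,err=ik(t,R,q,p,1e-2);print(pit,a,u,t,q1,round(err,4), 'tip',t+.166*R[:,1])
E
```

```text
1.1 -0.05 0.03 [0.4374 0.074  0.3209] [-0.3472  0.6208  0.0304  2.3996  2.7204  0.3516 -1.4971] 0.0 tip [0.5127 0.0717 0.173 ]
1.1 -0.04 -0.03 [0.4118 0.0748 0.2658] [-0.3212  0.7722 -0.0554  2.5098  2.7743  0.6149 -1.6014] 0.0 tip [0.4871 0.0725 0.1178]
1.1 -0.03 -0.036 [0.4167 0.0746 0.2552] [-0.3138  0.8012 -0.0591  2.5006  2.7831  0.6347 -1.6058] 0.0 tip [0.4919 0.0724 0.1072]
1.1 0.015 -0.036 [0.4538 0.0735 0.2298] [-0.2836  0.8577 -0.0488  2.4007  2.8013  0.5926 -1.5794] 0.0 tip [0.5291 0.0712 0.0818]
1.1 0.015 -0.026 [0.4594 0.0733 0.238 ] [-0.2835  0.8352 -0.0408  2.3827  2.7944  0.5525 -1.5649] 0.0 tip [0.5347 0.0711 0.0901]
1.1 0.015 0.075 [0.5164 0.0716 0.3214] [-0.3304  0.6624  0.1024  2.1839  2.7201  0.169  -1.4327] 0.0 tip [0.5917 0.0694 0.1734]
1.2 -0.05 0.03 [0.4526 0.0735 0.3277] [-0.3665  0.6049  0.1012  2.3086  2.697   0.1351 -1.4428] 0.0 tip [0.5127 0.0717 0.173 ]
1.2 -0.04 -0.03 [0.4269 0.0743 0.2725] [-0.3057  0.7298 -0.0302  2.4172  2.7409  0.383  -1.5251] 0.0 tip [0.4871 0.0725 0.1178]
1.2 -0.03 -0.036 [0.4318 0.0742 0.2619] [-0.2967  0.7575 -0.0376  2.4088  2
[... 518 characters left out ...]
038  0.3831 -0.0291] 0.0003 tip [0.5127 0.0717 0.173 ]
1.3 -0.04 -0.03 [0.4427 0.0738 0.2778] [-0.3133  0.7099  0.0252  2.3256  2.7078  0.1659 -1.4596] 0.0 tip [0.4871 0.0725 0.1178]
1.3 -0.03 -0.036 [0.4475 0.0737 0.2672] [-0.3017  0.7361  0.0127  2.3175  2.714   0.1856 -1.4632] 0.0 tip [0.4919 0.0724 0.1072]
1.3 0.015 -0.036 [0.4847 0.0726 0.2418] [-0.2798  0.8037  0.0203  2.2234  2.7242  0.1581 -1.4473] 0.0 tip [0.5291 0.0712 0.0818]
1.3 0.015 -0.026 [0.4903 0.0724 0.25  ] [-0.2878  0.7882  0.0394  2.2051  2.7196  0.1214 -1.4388] 0.0 tip [0.5347 0.0711 0.0901]
1.3 0.015 0.075 [0.5473 0.0707 0.3334] [ 0.2161  0.7564 -0.7523  1.9703  1.1817  0.6318  0.2105] 0.0002 tip [0.5917 0.0694 0.1734]
```

```bash
python3 - <<'E'
from tgt import *
show(-.05,.03,1.1); show(-.05,-.0,1.1)
E
```

```text
(-0.05, 0.03, 1.1) shift [-0.1015  0.034   0.0492] turn [ 0.2163 -0.5759  0.4991]
(-0.05, -0.0, 1.1) shift [-0.1291  0.0384  0.0382] turn [ 0.2163 -0.5759  0.4991]
```

Call:
{"op": "arm_command", "data": {
  "deltas": [
    {"dx":-0.02,"dy":0.006,"dz":0.01,"wx":0.05,"wy":-0.13,"wz":0.11},
    {"dx":-0.04,"dy":0.012,"dz":0.02,"wx":0.1,"wy":-0.26,"wz":0.22},
    {"dx":-0.06,"dy":0.02,"dz":0.03,"wx":0.15,"wy":-0.38,"wz":0.33},
    {"dx":-0.08,"dy":0.027,"dz":0.04,"wx":0.19,"wy":-0.48,"wz":0.42},
    {"dx":-0.1,"dy":0.034,"dz":0.049,"wx":0.216,"wy":-0.576,"wz":0.5}
  ]
}}

```text
clock: 3.65
tool_pos: [0.4392, 0.0733, 0.3218]
eef_rot: [0.69, 0.153, 0.176, -0.685]
contact_force: [0.3, 0.3, -0.4]
opening: 0.006
```

```bash
python3 - <<'E'
from tgt import *
go([]);show(-.05,.03,1.1); show(-.04,-.03,1.1);show(-.035,-.04,1.1)
from h import snap,crop,proj
snap('scene','s5.png');snap('top','t5.png');snap('wrist','w5.png');crop('scene0.png' and 's5.png',150,125,300,265,5,'s5c.png');crop('t5.png',170,65,290,220,5,'t5c.png')
E
```

```text
q [-0.3514  0.6192  0.043   2.3935  2.7364  0.3399 -1.5122] t [0.4392 0.0733 0.3218] clk 3.65 F [ 0.2826  0.3316 -0.3838] fit 1.6336654326043476e-05
(-0.05, 0.03, 1.1) shift [-0.002   0.      0.0007] turn [ 0.0001 -0.0043 -0.0017]
(-0.04, -0.03, 1.1) shift [-0.0498  0.0376  0.0005] turn [ 0.0001 -0.0043 -0.0017]
(-0.035, -0.04, 1.1) shift [-0.0562  0.0468  0.0005] turn [ 0.0001 -0.0043 -0.0017]
```

View pics/s5c.png

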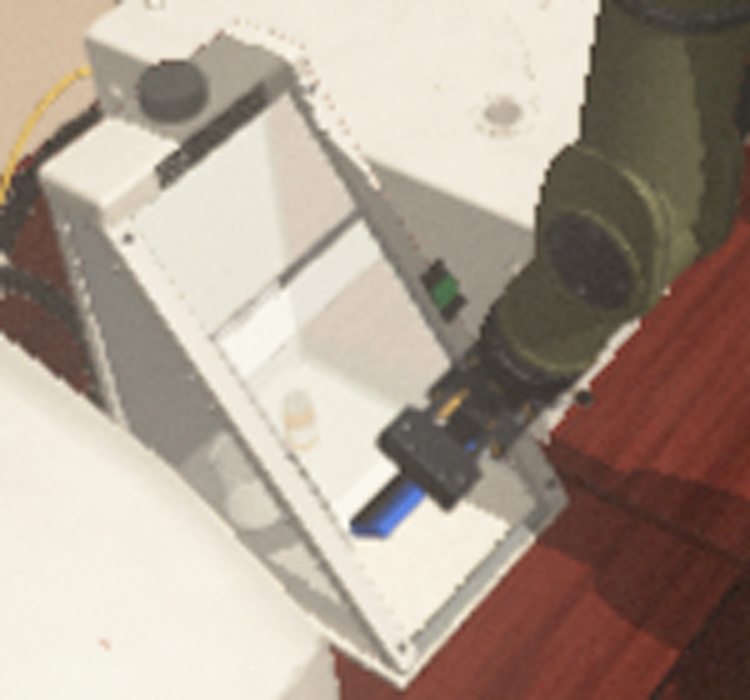

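View pics/t5.png

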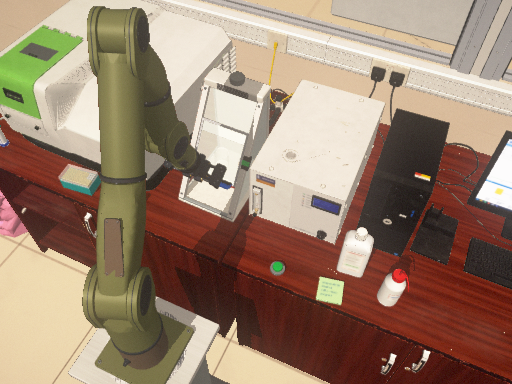

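View pics/w5.png

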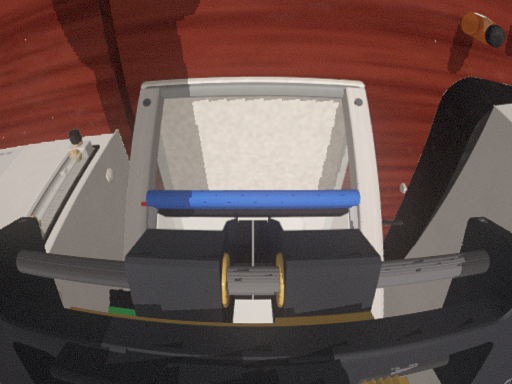

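```bash
cat >> h.py <<'E'
def wray(u,v,c):
    f=192/np.tan(np.radians(c['vertical_fov']/2)); a=np.array([u-c['cx'],v-c['cy']]);rr=np.linalg.norm(a);th=rr/f
    d=np.r_[np.sin(th)*a/rr,np.cos(th)]; return -c['R'].T@c['t'], c['R'].T@d
def wproj(X,c):
    f=192/np.tan(np.radians(c['vertical_fov']/2));p=c['R']@np.array(X)+c['t'];rho=np.hypot(p[0],p[1]);th=np.arctan2(rho,p[2])
    return np.array([c['cx'],c['cy']])+f*th*p[:2]/rho
E
python3 - <<'E'
from h import *
from scipy.optimize import least_squares
c=r.get_calibration('wrist')
obs=np.array([[147.5,199],[358.5,199]])
# bar ends: centre +-75 YL
f=lambda b:(np.array([wproj(b-.075*YL,c),wproj(b+.075*YL,c)])-obs).ravel()
S=least_squares(f,[.537,.071,.12]);print(S.x,S.fun)
print('ptr',wproj([.5507,-.0153,.1089],c),'band',wproj([.6007,-.0341,.189],c))
# ray of mid vs ray from top at bar mid
for b in (S.x,[.537,.071,.12]):
  print([ (proj(n,b+k*YL)) for n in('scene','top') for k in(-.075,.075)])
d=S.x-np.array([.5507,-.0153,.1089]);print('rel ptr A,U,Y',d@A,d@UP,d@YL)
E
```

```text
[0.5314 0.07   0.1309] [-0.0035  0.6132 -0.0106 -0.6122]
ptr [149.548 199.406] band [126.3192 313.7782]
[array([250.35  , 204.8514]), array([225.8135, 230.3481]), array([227.9664, 186.6241]), array([188.3134, 170.8757])]
[array([249.1063, 206.2937]), array([224.6617, 231.7041]), array([228.5839, 187.3783]), array([189.212, 171.729])]
rel ptr A,U,Y -0.030434230042511033 0.005817793883294361 0.08470442352340674
```

```bash
sed -i 's/^bar=.*/bar=np.array([.534,.0705,.1255])/' tgt.py; python3 - <<'E'
from tgt import *
L,s=data();p,e=fit(L,1e-4)
for k in [(-.04,-.03),(-.035,-.045),(.015,-.045),(.015,-.026),(.015,.07)]:
    t,R=tcp(*k,1.1);print(k,t,ik(t,R,s['q'],p,1e-2))
    show(*k,1.1)
E
```

```text
(-0.04, -0.03) [0.4088 0.0743 0.2713] (array([-0.2398,  0.7555, -0.1942,  2.51  ,  2.6137,  0.633 , -1.4441]), np.float64(0.000531846612787934))
(-0.04, -0.03, 1.1) shift [-0.0502  0.0313 -0.    ] turn [ 0.002  -0.0083  0.0011]
(-0.035, -0.045) [0.4045 0.0744 0.2561] (array([ 0.1228,  0.9141, -0.8512,  2.51  ,  2.1224,  0.9868, -0.9586]), np.float64(0.002728590334570291))
(-0.035, -0.045, 1.1) shift [-0.061   0.0429 -0.0001] turn [ 0.002  -0.0083  0.0011]
(0.015, -0.045) [0.4457 0.0731 0.2278] (array([-0.2854,  0.8647, -0.0553,  2.4233,  2.8032,  0.6221, -1.5895]), np.float64(1.8758927326131444e-05))
(0.015, -0.045, 1.1) shift [-0.0371  0.0868  0.0001] turn [ 0.002  -0.0083  0.0011]
(0.015, -0.026) [0.4564 0.0728 0.2435] (array([-0.2866,  0.8212, -0.0373,  2.3892,  2.7941,  0.5444, -1.5656]), np.float64(1.3173744930281852e-05))
(0.015, -0.026, 1.1) shift [-0.0204  0.0777  0.0002] turn [ 0.002  -0.0083  0.0011]
(0.015, 0.07) [0.5106 0.0712 0.3227] (array([-0.3373,  0.6561,  0.1094,  2.199 ,  2.7547,  0.1755, -1.4699]), np.float64(1.2355110231479043e-05))
(0.015, 0.07, 1.1) shift [0.0639 0.0317 0.0007] turn [ 0.002  -0.0083  0.0011]
```

```bash
python3 - <<'E'
from tgt import *
for k in [(-.04,0),(-.035,-.045),(-.01,-.045),(.015,-.045)]:
    show(*k,1.2)
E
```

```text
(-0.04, 0, 1.2) shift [-0.0073  0.0178  0.0002] turn [ 0.0016 -0.0083  0.1285]
(-0.035, -0.045, 1.2) shift [-0.0444  0.0437  0.    ] turn [ 0.0016 -0.0083  0.1285]
(-0.01, -0.045, 1.2) shift [-0.0324  0.0657  0.0001] turn [ 0.0016 -0.0083  0.1285]
(0.015, -0.045, 1.2) shift [-0.0205  0.0876  0.0002] turn [ 0.0016 -0.0083  0.1285]
```

Call:
{"op": "arm_command", "data": {
  "deltas": [
    {"dx":-0.008,"dy":0.01,"dz":0,"wx":0,"wy":-0.008,"wz":0.07},
    {"dx":-0.008,"dy":0.018,"dz":0,"wx":0,"wy":-0.008,"wz":0.128},
    {"dx":-0.024,"dy":0.03,"dz":0,"wx":0,"wy":-0.008,"wz":0.128},
    {"dx":-0.044,"dy":0.044,"dz":0,"wx":0,"wy":-0.008,"wz":0.128},
    {"dx":-0.044,"dy":0.044,"dz":0,"wx":0,"wy":-0.008,"wz":0.128}
  ]
}}

```text
clock: 4.3
tool_pos: [0.4185, 0.0727, 0.2623]
eef_rot: [0.698, 0.118, 0.14, -0.692]
contact_force: [-0.3, 0.6, 0.4]
opening: 0.007
```

```bash
python3 - <<'E'
from tgt import *
go([])
for k in [(-.035,-.045),(-.01,-.045),(.015,-.045),(.015,-.025)]:
    show(*k,1.2)
from h import snap,crop
snap('wrist','w6.png');snap('scene','s6.png');crop('s6.png',150,125,300,265,5,'s6c.png')
E
```

```text
q [-0.3019  0.7568 -0.0431  2.4447  2.7557  0.4336 -1.5497] t [0.4185 0.0727 0.2623] clk 4.3 F [-0.2827  0.5631  0.37  ] fit 1.5559024544364863e-05
(-0.035, -0.045, 1.2) shift [ 0.0012 -0.0001  0.0013] turn [ 0.004  -0.0014 -0.0043]
(-0.01, -0.045, 1.2) shift [0.0154 0.0205 0.0013] turn [ 0.004  -0.0014 -0.0043]
(0.015, -0.045, 1.2) shift [0.0296 0.0411 0.0014] turn [ 0.004  -0.0014 -0.0043]
(0.015, -0.025, 1.2) shift [0.046  0.0297 0.0014] turn [ 0.004  -0.0014 -0.0043]
```

View pics/w6.png

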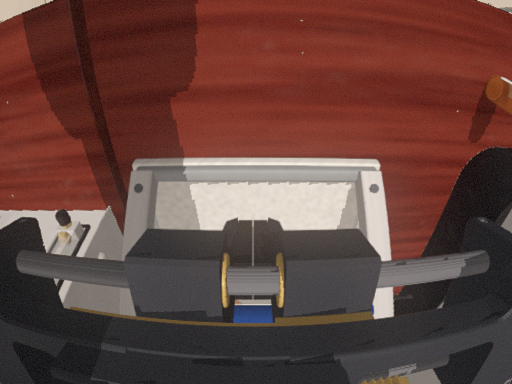

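View pics/s6c.png

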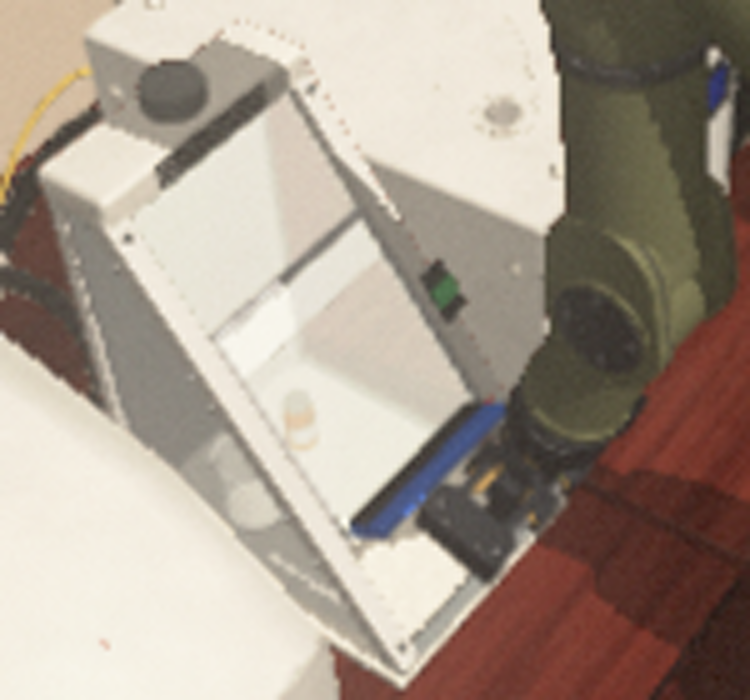

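Call:
{"op": "arm_command", "data": {
  "deltas": [
    {"dx":0.006,"dy":0.008,"dz":0.001,"wx":0.004,"wy":0,"wz":-0.004},
    {"dx":0.012,"dy":0.017,"dz":0.001,"wx":0.004,"wy":0,"wz":-0.004},
    {"dx":0.018,"dy":0.025,"dz":0.001,"wx":0.004,"wy":0,"wz":-0.004},
    {"dx":0.024,"dy":0.033,"dz":0.001,"wx":0.004,"wy":0,"wz":-0.004},
    {"dx":0.03,"dy":0.041,"dz":0.001,"wx":0.004,"wy":0,"wz":-0.004}
  ]
}}

```text
clock: 4.9
tool_pos: [0.4638, 0.0732, 0.2355]
eef_rot: [0.696, 0.121, 0.142, -0.693]
contact_force: [-0.3, -0.2, -0.4]
opening: 0.003
```

```bash
python3 - <<'E'
from tgt import *
go([])
for k in [(.015,-.045,1.2),(.015,-.03,1.2),(.015,-.015,1.15),(.015,0.02,1.1),(.015,.04,1.1)]:
    show(*k)
from h import snap,crop
snap('scene','s7.png');crop('s7.png',150,125,300,265,5,'s7c.png')
E
```

```text
q [-0.2737  0.8238 -0.0307  2.3286  2.7778  0.3924 -1.5281] t [0.4638 0.0732 0.2355] clk 4.9 F [-0.2931 -0.2367 -0.4005] fit 1.620338367863683e-05
(0.015, -0.045, 1.2) shift [-0.003  -0.0003 -0.0005] turn [-0.0022 -0.0002  0.0052]
(0.015, -0.03, 1.2) shift [ 0.0094 -0.0087 -0.0005] turn [-0.0022 -0.0002  0.0052]
(0.015, -0.015, 1.15) shift [ 0.0135 -0.0169 -0.0005] turn [-0.0022 -0.0002 -0.0584]
(0.015, 0.02, 1.1) shift [ 0.0342 -0.036  -0.0005] turn [-0.0022 -0.0003 -0.1221]
(0.015, 0.04, 1.1) shift [ 0.0508 -0.0472 -0.0005] turn [-0.0022 -0.0003 -0.1221]
```

View pics/s7c.png

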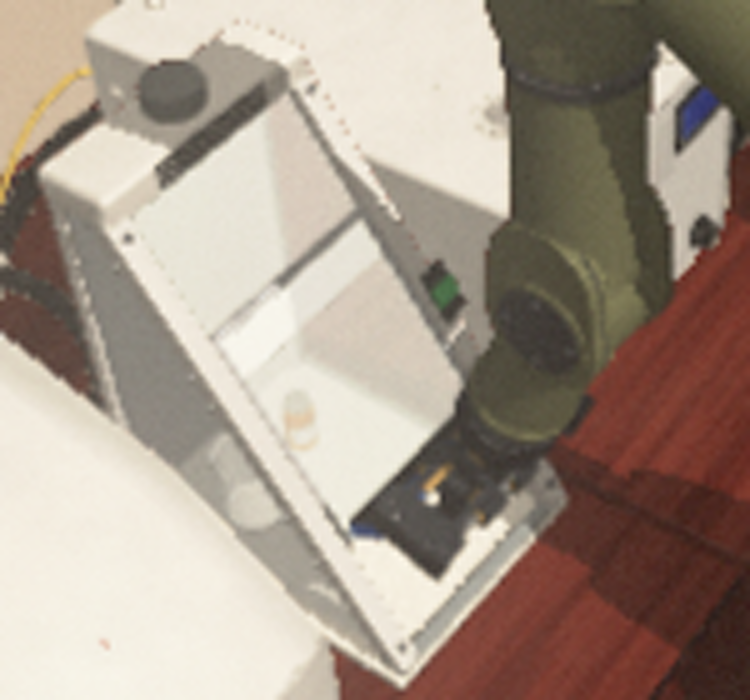

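Call:
{"op": "arm_command", "data": {
  "deltas": [
    {"dx":0.004,"dy":-0.003,"dz":0,"wx":0,"wy":0,"wz":0},
    {"dx":0.008,"dy":-0.005,"dz":0,"wx":0,"wy":0,"wz":0},
    {"dx":0.012,"dy":-0.008,"dz":0,"wx":0,"wy":0,"wz":0},
    {"dx":0.016,"dy":-0.011,"dz":0,"wx":0,"wy":0,"wz":0},
    {"dx":0.02,"dy":-0.014,"dz":0,"wx":0,"wy":0,"wz":0}
  ]
}}

```text
clock: 5.45
tool_pos: [0.4757, 0.0728, 0.2565]
eef_rot: [0.696, 0.121, 0.141, -0.693]
contact_force: [-3.5, 0.1, -2.8]
opening: 0.004
```

```bash
python3 - <<'E'
from tgt import *
go([])
from h import snap,crop
s=r.get_state();d=s['tool_pos']-tcp(0,0,1.2)[0];print('a,u',d@A,d@UP)
snap('scene','s8.png');crop('s8.png',150,125,300,265,5,'s8c.png');snap('wrist','w8.png')
E
```

```text
q [-0.2867  0.7754  0.0057  2.2879  2.7694  0.2972 -1.507 ] t [0.4757 0.0728 0.2565] clk 5.45 F [-3.4779  0.1385 -2.809 ] fit 1.612144150187067e-05
a,u 0.014834858300948333 -0.01855438826379646
```

View pics/s8c.png

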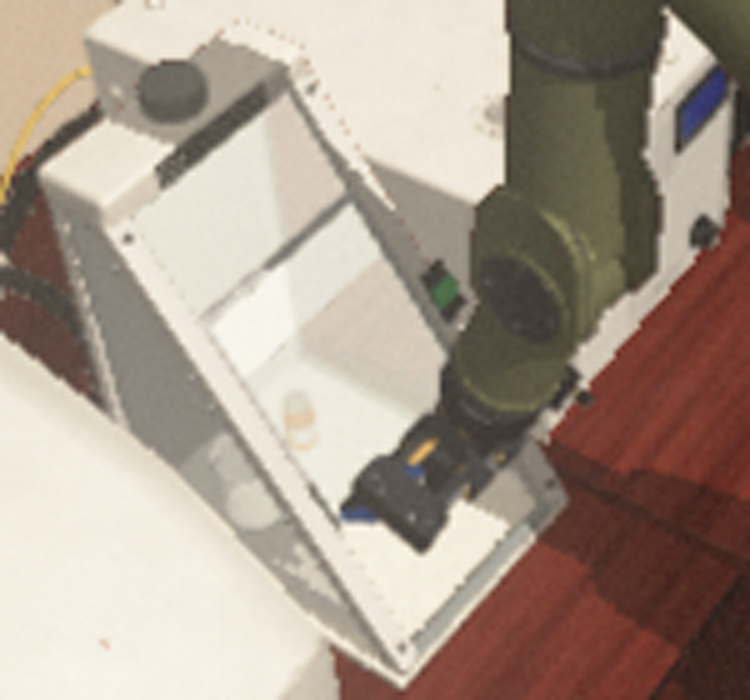

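View pics/w8.png

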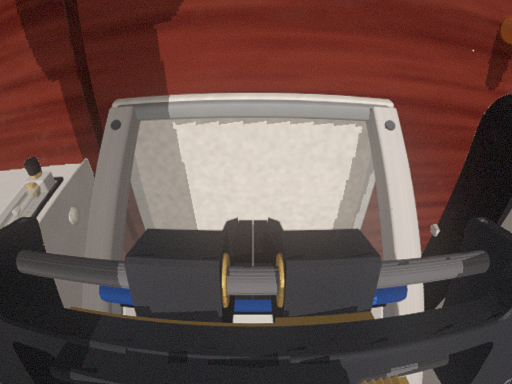

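```bash
python3 - <<'E'
from tgt import *
for k in [(.015,-.01,1.18),(.015,0.0,1.15),(.015,0.01,1.12),(.015,.018,1.1)]:
    show(*k)
L,s=data();p,e=fit(L,1e-4);q=s['q']
for k in [(.015,.02,1.1),(.015,.045,1.07),(.015,.07,1.05)]:
    t,R=tcp(*k);q,e=ik(t,R,q,p,1e-2);print(q,e)
E
```

```text
(0.015, -0.01, 1.18) shift [ 0.0033 -0.0044 -0.0005] turn [-0.0025  0.0002 -0.0204]
(0.015, 0.0, 1.15) shift [ 0.0066 -0.0099 -0.0005] turn [-0.0025  0.0001 -0.0586]
(0.015, 0.01, 1.12) shift [ 0.0099 -0.0152 -0.0005] turn [-0.0025  0.0001 -0.0968]
(0.015, 0.018, 1.1) shift [ 0.0132 -0.0194 -0.0005] turn [-0.0025  0.0001 -0.1223]
[-0.2995  0.7306  0.018   2.3012  2.7662  0.3634 -1.5068] 3.291991065540706e-06
[-0.311   0.6961  0.0429  2.2774  2.7607  0.3328 -1.494 ] 2.4781439218573185e-06
[-0.3256  0.6624  0.0753  2.2432  2.7543  0.2816 -1.4785] 3.8342345507649985e-06
```

Call:
{"op": "arm_command", "data": {
  "deltas": [
    {"dx":0.0035,"dy":-0.0045,"dz":0,"wx":0,"wy":0,"wz":-0.02},
    {"dx":0.0065,"dy":-0.01,"dz":0,"wx":0,"wy":0,"wz":-0.058},
    {"dx":0.01,"dy":-0.015,"dz":0,"wx":0,"wy":0,"wz":-0.097},
    {"dx":0.013,"dy":-0.0195,"dz":0,"wx":0,"wy":0,"wz":-0.122},
    {"dx":0.0165,"dy":-0.0215,"dz":0,"wx":0,"wy":0,"wz":-0.122}
  ]
}}

```text
clock: 6.05
tool_pos: [0.4833, 0.0726, 0.2827]
eef_rot: [0.689, 0.155, 0.175, -0.686]
contact_force: [-4.3, -0.1, -1.0]
opening: 0.003
```

```bash
cat > st.py <<'E'
from tgt import *
from h import snap,crop
import sys
def st(n):
    go([]);s=r.get_state();R=Ro.from_quat(s['eef_rot']).as_matrix();d=s['tool_pos']+.166*R[:,1]-bar
    print('tip a,u',d@A,d@UP,'F_up',s['contact_force']@UP,'pitch',np.arcsin(-R[2,1]))
    snap('top','t%s.png'%n);crop('t%s.png'%n,170,65,290,220,5,'t%sc.png'%n)
if __name__=='__main__': st(sys.argv[1]);[show(.015,u,1.1) for u in (.03,.04,.05,.06,.07)]
E
python3 st.py 9
```

```text
q [-0.2994  0.7279  0.0181  2.2976  2.7663  0.3567 -1.5056] t [0.4833 0.0726 0.2827] clk 6.05 F [-4.2966 -0.1058 -1.0493] fit 1.608623196280856e-05
tip a,u 0.01501919535601292 0.021479433748535882 F_up -3.2891432346015317 pitch 1.1005412982983835
(0.015, 0.03, 1.1) shift [ 0.0069 -0.004  -0.0006] turn [-0.0027  0.     -0.0002]
(0.015, 0.04, 1.1) shift [ 0.0156 -0.0088 -0.0005] turn [-0.0027  0.     -0.0002]
(0.015, 0.05, 1.1) shift [ 0.0244 -0.0136 -0.0005] turn [-0.0027  0.     -0.0002]
(0.015, 0.06, 1.1) shift [ 0.0332 -0.0184 -0.0005] turn [-0.0027  0.     -0.0002]
(0.015, 0.07, 1.1) shift [ 0.042  -0.0232 -0.0005] turn [-0.0027  0.     -0.0002]
```

View pics/t9c.png

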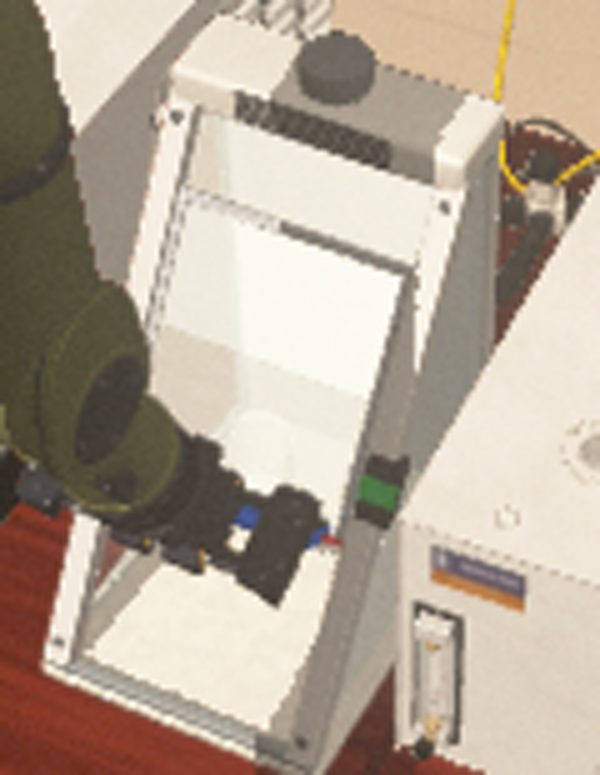

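```bash
cat > trav.py <<'E'
from h import *
P0=np.array([.5507,-.0153,.1089]);B=np.array([.6007,-.0341,.189])
print('target travel',(B-P0)@UP)
for m in (0,.03,.04,.045,.05,.055,.06,.09,.0947,.1):
    print(m,(proj('top',P0+m*UP)+.5-[170,65])*5-.5)
print('band',(proj('top',B)+.5-[170,65])*5-.5)
E
python3 trav.py
```

```text
target travel 0.09464721350956234
0 [321.614  612.7799]
0.03 [332.5836 571.3606]
0.04 [336.2718 557.4344]
0.045 [338.122  550.4486]
0.05 [339.9761 543.4477]
0.055 [341.8343 536.4315]
0.06 [343.6965 529.4   ]
0.09 [354.9555 486.8877]
0.0947 [356.7329 480.1767]
0.1 [358.7415 472.5924]
band [378.4304 490.2254]
```

Call:
{"op": "arm_command", "data": {
  "deltas": [
    {"dx":0.006,"dy":-0.0035,"dz":0,"wx":0,"wy":0,"wz":0},
    {"dx":0.012,"dy":-0.007,"dz":0,"wx":0,"wy":0,"wz":0},
    {"dx":0.018,"dy":-0.01,"dz":0,"wx":0,"wy":0,"wz":0},
    {"dx":0.023,"dy":-0.013,"dz":0,"wx":0,"wy":0,"wz":0},
    {"dx":0.028,"dy":-0.0155,"dz":0,"wx":0,"wy":0,"wz":0}
  ]
}}

```text
clock: 6.6
tool_pos: [0.5016, 0.072, 0.3093]
eef_rot: [0.689, 0.154, 0.175, -0.686]
contact_force: [-5.6, 0.0, -0.4]
opening: 0.005
```

```bash
python3 st.py 10;python3 -c "
from h import *
crop('t10.png',215,135,275,190,10,'t10d.png')"
```

```text
q [-0.3212  0.6776  0.0741  2.2318  2.7543  0.2338 -1.4766] t [0.5016 0.072  0.3093] clk 6.6 F [-5.5887  0.0162 -0.4351] fit 1.627799226044946e-05
tip a,u 0.015078395716083184 0.053643020001658465 F_up -3.5135674196585476 pitch 1.101115761131227
(0.015, 0.03, 1.1) shift [-0.0218  0.0115 -0.0005] turn [-0.0026 -0.0004  0.0011]
(0.015, 0.04, 1.1) shift [-0.0131  0.0067 -0.0005] turn [-0.0026 -0.0004  0.0011]
(0.015, 0.05, 1.1) shift [-0.0043  0.002  -0.0005] turn [-0.0026 -0.0004  0.0011]
(0.015, 0.06, 1.1) shift [ 0.0045 -0.0028 -0.0005] turn [-0.0026 -0.0004  0.0011]
(0.015, 0.07, 1.1) shift [ 0.0133 -0.0076 -0.0005] turn [-0.0026 -0.0004  0.0011]
```

View pics/t10d.png

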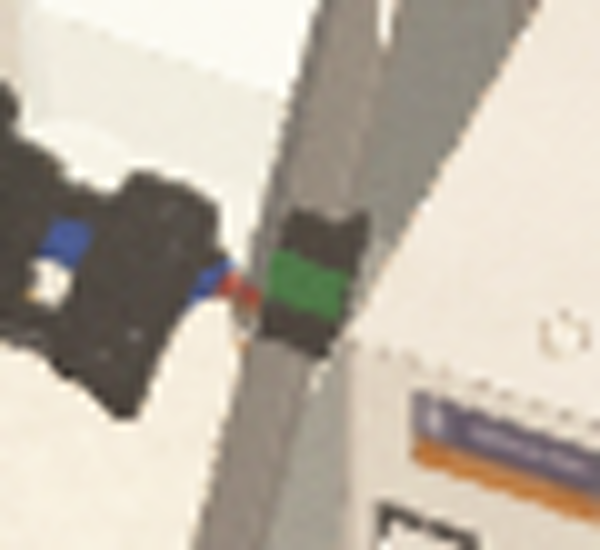

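Call:
{"op": "arm_command", "data": {
  "deltas": [
    {"dx":0.002,"dy":-0.001,"dz":0,"wx":0,"wy":0,"wz":0},
    {"dx":0.004,"dy":-0.002,"dz":0,"wx":0,"wy":0,"wz":0},
    {"dx":0.006,"dy":-0.0035,"dz":0,"wx":0,"wy":0,"wz":0},
    {"dx":0.008,"dy":-0.0045,"dz":0,"wx":0,"wy":0,"wz":0},
    {"dx":0.0095,"dy":-0.005,"dz":0,"wx":0,"wy":0,"wz":0}
  ]
}}

```text
clock: 7.15
tool_pos: [0.5078, 0.0718, 0.3177]
eef_rot: [0.689, 0.154, 0.175, -0.686]
contact_force: [-6.3, 0.3, 0.4]
opening: 0.005
```

```bash
python3 st.py 11;python3 -c "
from h import *
crop('t11.png',215,135,275,190,10,'t11d.png')
snap('scene','s11.png');crop('s11.png',210,150,280,210,10,'s11d.png')"
```

```text
q [-0.3297  0.664   0.094   2.2096  2.7513  0.1954 -1.4687] t [0.5078 0.0718 0.3177] clk 7.15 F [-6.3215  0.3443  0.4241] fit 1.6714918310567484e-05
tip a,u 0.01538077160920379 0.06405457534791605 F_up -3.2236305390739295 pitch 1.101070923177432
(0.015, 0.03, 1.1) shift [-0.0304  0.0161 -0.0005] turn [-0.0025 -0.0001 -0.0011]
(0.015, 0.04, 1.1) shift [-0.0216  0.0113 -0.0005] turn [-0.0025 -0.0001 -0.0011]
(0.015, 0.05, 1.1) shift [-0.0128  0.0065 -0.0005] turn [-0.0025 -0.0001 -0.0011]
(0.015, 0.06, 1.1) shift [-0.004   0.0017 -0.0005] turn [-0.0025 -0.0001 -0.0011]
(0.015, 0.07, 1.1) shift [ 0.0047 -0.0031 -0.0005] turn [-0.0025 -0.0001 -0.0011]
```

View pics/t11d.png

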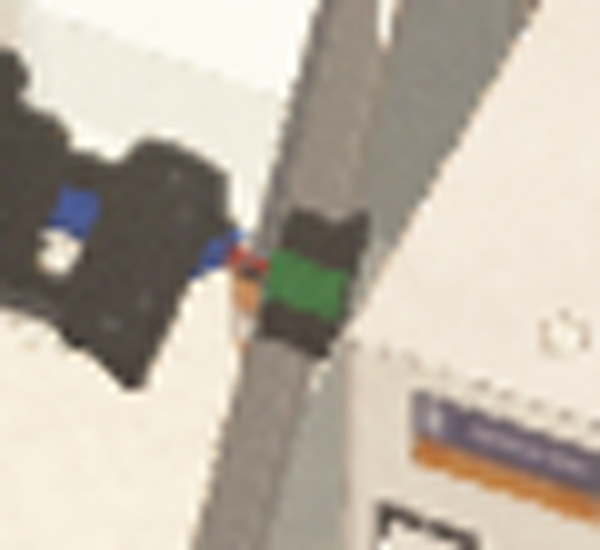

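View pics/s11d.png

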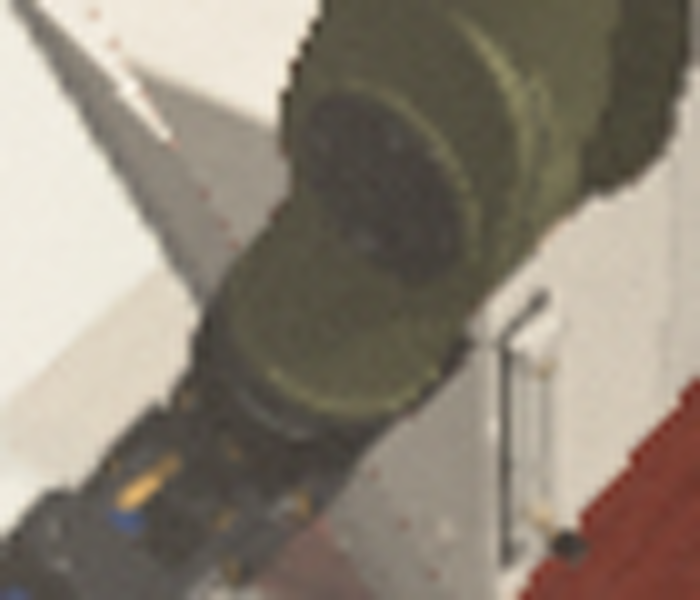

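Call:
{"op": "arm_command", "data": {
  "deltas": [
    {"dx":-0.004,"dy":0.002,"dz":0,"wx":0,"wy":0,"wz":0},
    {"dx":-0.009,"dy":0.005,"dz":0,"wx":0,"wy":0,"wz":0},
    {"dx":-0.018,"dy":0.01,"dz":0,"wx":0,"wy":0,"wz":0},
    {"dx":-0.024,"dy":0.013,"dz":0,"wx":0,"wy":0,"wz":0},
    {"dx":-0.024,"dy":0.013,"dz":0,"wx":0,"wy":0,"wz":0}
  ]
}}

```text
clock: 7.75
tool_pos: [0.4921, 0.0722, 0.2944]
eef_rot: [0.69, 0.154, 0.175, -0.686]
contact_force: [-0.2, 0.9, -0.6]
opening: 0.007
```

```bash
python3 st.py 12;python3 -c "
from tgt import *
show(-.03,.03,1.15);show(-.06,.03,1.2)
L,s=data();p,e=fit(L,1e-4);q=s['q']
for k in [(-.03,.03,1.15),(-.06,.03,1.2),(-.1,.05,1.2)]:
    t,R=tcp(*k);q,e=ik(t,R,q,p,1e-2);print(t,q,e)
from h import *
crop('t12.png',215,135,275,190,10,'t12d.png')"
```

```text
q [-0.3078  0.7049  0.0423  2.2666  2.7593  0.2993 -1.4902] t [0.4921 0.0722 0.2944] clk 7.75 F [-0.2394  0.898  -0.607 ] fit 1.681026256311613e-05
tip a,u 0.015629936733444524 0.03591273185239029 F_up -0.6513261088525726 pitch 1.1015362705608858
(0.015, 0.03, 1.1) shift [-0.0063  0.0025 -0.0005] turn [-0.0021 -0.0002 -0.0007]
(0.015, 0.04, 1.1) shift [ 0.0025 -0.0023 -0.0004] turn [-0.0021 -0.0002 -0.0007]
(0.015, 0.05, 1.1) shift [ 0.0113 -0.0071 -0.0004] turn [-0.0021 -0.0002 -0.0007]
(0.015, 0.06, 1.1) shift [ 0.02   -0.0119 -0.0004] turn [-0.0021 -0.0002 -0.0007]
(0.015, 0.07, 1.1) shift [ 0.0288 -0.0167 -0.0004] turn [-0.0021 -0.0002 -0.0007]
(-0.03, 0.03, 1.15) shift [-0.0196 -0.0368 -0.0004] turn [-0.0021 -0.0001  0.063 ]
(-0.06, 0.03, 1.2) shift [-0.0257 -0.0625 -0.0003] turn [-0.0022 -0.0001  0.1267]
[0.4584 0.0728 0.3187] [-0.3478  0.6307  0.0731  2.3221  2.7381  0.2277 -1.4862] 4.848666655399292e-06
[0.4413 0.0733 0.3389] [-0.391   0.5737  0.1263  2.3291  2.7268  0.1198 -1.4769] 7.230056173757049e-06
[0.4196 0.0739 0.3779] [-0.3834  0.4631  0.0786  2.3411  1.6982  0.09   -0.4613] 0.0011223745275405587
```

View pics/t12d.png

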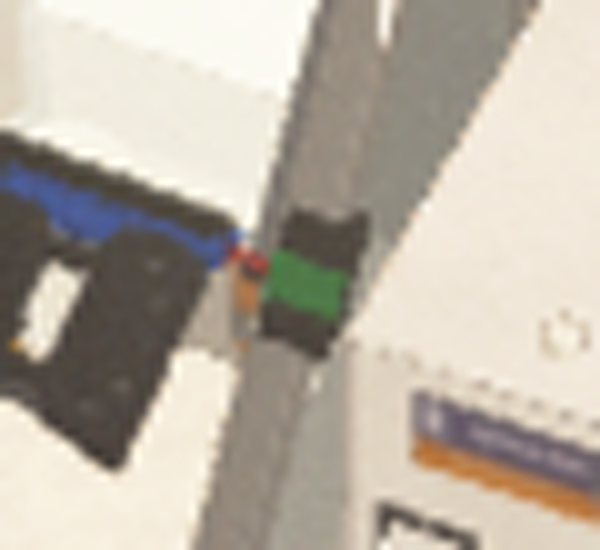

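Call:
{"op": "arm_command", "data": {
  "deltas": [
    {"dx":-0.005,"dy":-0.009,"dz":0,"wx":0,"wy":0,"wz":0.01},
    {"dx":-0.01,"dy":-0.018,"dz":0,"wx":0,"wy":0,"wz":0.03},
    {"dx":-0.014,"dy":-0.027,"dz":0,"wx":0,"wy":0,"wz":0.045},
    {"dx":-0.02,"dy":-0.037,"dz":0,"wx":0,"wy":0,"wz":0.063},
    {"dx":-0.023,"dy":-0.05,"dz":0,"wx":0,"wy":0,"wz":0.095}
  ]
}}

```text
clock: 8.3
tool_pos: [0.4479, 0.0735, 0.3298]
eef_rot: [0.695, 0.128, 0.148, -0.692]
contact_force: [0.5, 0.5, -0.2]
opening: 0.005
```

```bash
cat > fan.py <<'E'
from tgt import *
F=np.array([.3896,-.2438,.0144])
def fp(h,pit,yaw):
    R=toolR(pit,1,yaw);return F+[0,0,h]-.166*R[:,1],R
def showf(h,pit,yaw):
    s=r.get_state();R0=Ro.from_quat(s['eef_rot']).as_matrix();t,R=fp(h,pit,yaw)
    print((h,pit,yaw),t,'shift',R0.T@(t-s['tool_pos']),'turn',Ro.from_matrix(R0.T@R).as_rotvec()/np.radians(45))
E
python3 - <<'E'
from fan import *
from h import snap,crop
go([]);L,s=data();p,e=fit(L,1e-4)
for yaw in (-.2,-.55,-.9):
  for pit in (1.1,1.25,1.4,1.57):
    t,R=fp(.0,pit,yaw);q,e=ik(t,R,s['q'],p,1e-2);print(yaw,pit,t,q,round(e,4))
snap('top','t13.png');snap('scene','s13.png')
crop('t13.png',215,135,275,190,10,'t13d.png');crop('s13.png',210,150,280,210,10,'s13d.png')
E
```

```text
q [-0.3676  0.5983  0.0947  2.3291  2.7272  0.1721 -1.4775] t [0.4479 0.0735 0.3298] clk 8.3 F [ 0.4709  0.4973 -0.2275] fit 1.6893308833754173e-05
-0.2 1.1 [ 0.3158 -0.2288  0.1623] [ 1.2761  1.5194 -1.42    2.51    2.1216  1.3845  0.0635] 0.0833
-0.2 1.25 [ 0.3383 -0.2334  0.1719] [ 0.5513  1.0016 -0.0295  2.4706  3.2766  0.6381 -1.3525] 0.0
-0.2 1.4 [ 0.3619 -0.2382  0.178 ] [ 0.5277  0.9431 -0.0526  2.3434  3.1669  0.3076 -1.2953] 0.0
-0.2 1.57 [ 0.3895 -0.2438  0.1804] [ 0.4009  0.9417  0.0938  2.2257  4.09    0.09   -2.2632] 0.0789
-0.55 1.1 [ 0.3254 -0.2044  0.1623] [ 1.1189  1.5195 -1.42    2.51    2.0681  1.6052 -0.3921] 0.1889
-0.55 1.25 [ 0.345  -0.2164  0.1719] [ 0.4512  1.01   -0.0286  2.4962  3.0485  0.6857 -1.5993] 0.0
-0.55 1.4 [ 0.3655 -0.2291  0.178 ] [ 0.4774  0.9448 -0.0482  2.3555  2.9704  0.3328 -1.5017] 0.0
-0.55 1.57 [ 0.3895 -0.2437  0.1804] [ 0.6085  0.93   -0.2431  2.1893  1.3921  0.1975  0.0937] 0.0007
-0.9 1.1 [ 0.3428 -0.1848  0.1623] [ 0.9601  1.5192 -1.42    2.51    1.9449  1.7984 -0.8696] 0.1115
-0.9 1.25 [ 0.3571 -0.2028  0.1719] [ 0.3568  1.0024 -0.0286  2.4734  2.8159  0.6355 -1.8341] 0.0
-0.9 1.4 [ 0.3721 -0.2217  0.178 ] [ 0.4283  0.9436 -0.0428  2.3452  2.7654  0.3187 -1.6974] 0.0
-0.9 1.57 [ 0.3895 -0.2437  0.1804] [ 0.6017  0.9292 -0.2322  2.1896  1.3873  0.189  -0.252 ] 0.0006
```

View pics/t13d.png

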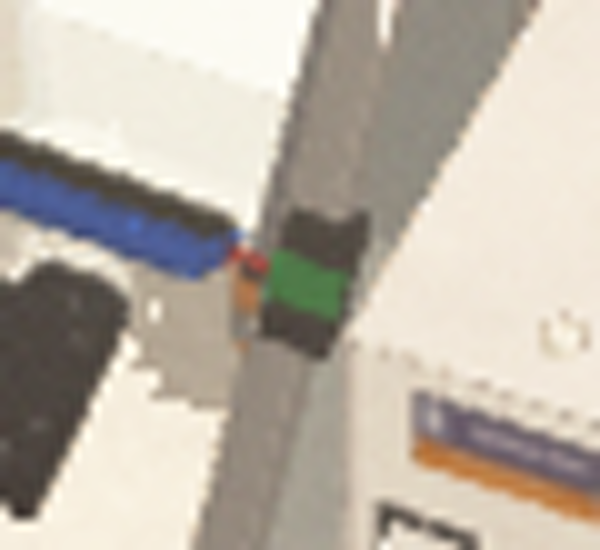

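View pics/s13d.png

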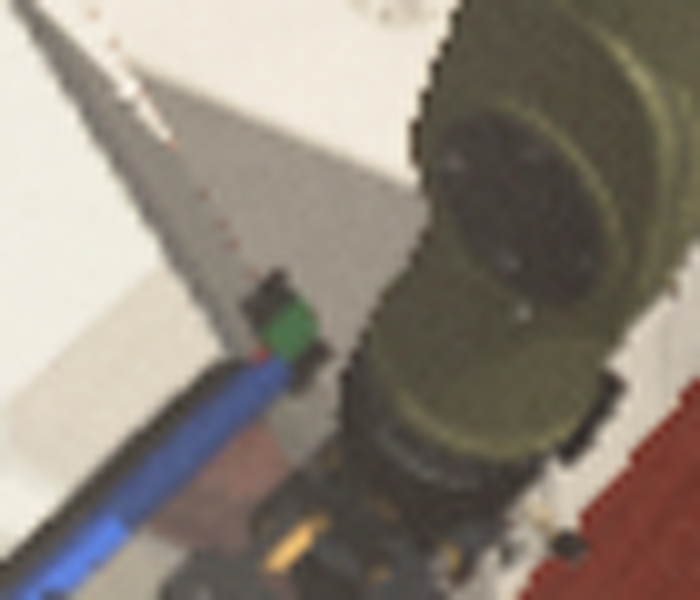

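```bash
python3 - <<'E'
from h import *
T=lambda u,v:('top',215+(u+.5)/10-.5,135+(v+.5)/10-.5)
S=lambda u,v:('scene',210+(u+.5)/10-.5,150+(v+.5)/10-.5)
b=tri([T(308,283),S(290,328)]);q=tri([T(268,266),S(264,354)]);print(b,q)
d=q[0]-b[0];print('along slope',d@UP,'A',d@A,'y',d@YL)
P0=np.array([.5507,-.0153,.1089])
for m in (.085,.0947,.105):
    x=P0+m*UP;print(m,(proj('top',x)+.5-[215,135])*10-.5,(proj('scene',x)+.5-[210,150])*10-.5)
crop('s13.png',230,175,250,195,30,'s13e.png');crop('t13.png',233,152,255,174,27,'t13e.png')
E
```

```text
(array([ 0.6018, -0.0342,  0.1881]), [np.float64(0.0009082143422168707), np.float64(0.0009082143422167776)]) (array([ 0.6035, -0.0188,  0.1866]), [np.float64(0.0003805353709969623), np.float64(0.0003805353709968663)])
along slope -0.0005489709337900292 A 0.0018556934034133798 y 0.015435365940848312
0.085 [256.6375 288.5238] [272.7102 376.7591]
0.0947 [263.9657 260.8535] [260.2326 356.3738]
0.105 [271.7815 231.3424] [246.9182 334.6214]
```

View pics/s13e.png

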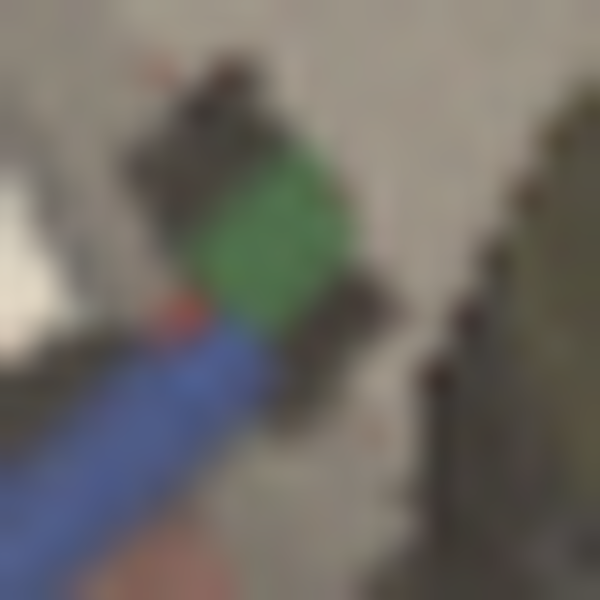

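View pics/t13e.png

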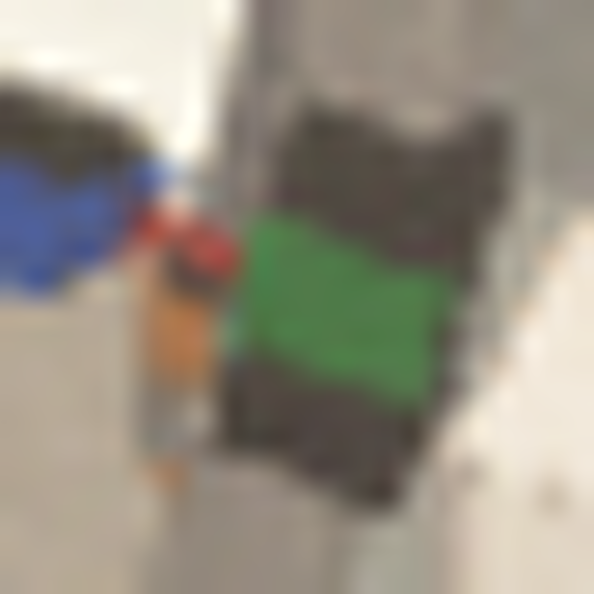

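```bash
python3 - <<'E'
from fan import *
L,s=data();p,e=fit(L,1e-4)
for h,pit in((.1,1.35),(.05,1.35),(.0,1.35),(-.01,1.35)):
    showf(h,pit,-.55);t,R=fp(h,pit,-.55);q,e=ik(t,R,s['q'],p,1e-2);print(q,round(e,4))
E
```

```text
(0.1, 1.35, -0.55) [ 0.3586 -0.2248  0.2764] shift [-0.0953  0.0182 -0.3009] turn [-0.2042  0.6323  0.2173]
[ 0.4565  0.7023 -0.0206  2.3766  2.9097  0.161  -1.4455] 0.0
(0.05, 1.35, -0.55) [ 0.3586 -0.2248  0.2264] shift [-0.1146  0.0644 -0.301 ] turn [-0.2042  0.6323  0.2173]
[ 0.4686  0.8311 -0.041   2.3986  2.9669  0.3119 -1.5042] 0.0
(0.0, 1.35, -0.55) [ 0.3586 -0.2248  0.1764] shift [-0.1339  0.1105 -0.3011] turn [-0.2042  0.6323  0.2173]
[ 0.4708  0.9607 -0.0447  2.4025  3.0048  0.4447 -1.5415] 0.0
(-0.01, 1.35, -0.55) [ 0.3586 -0.2248  0.1664] shift [-0.1378  0.1197 -0.3011] turn [-0.2042  0.6323  0.2173]
[ 0.4707  0.9862 -0.0446  2.401   3.0106  0.4686 -1.5471] 0.0
```

Call:
{"op": "arm_command", "data": {
  "deltas": [
    {"dx":-0.02,"dy":0,"dz":-0.04,"wx":-0.03,"wy":0.08,"wz":0.02},
    {"dx":-0.035,"dy":0.004,"dz":-0.08,"wx":-0.06,"wy":0.18,"wz":0.05},
    {"dx":-0.05,"dy":0.008,"dz":-0.12,"wx":-0.1,"wy":0.28,"wz":0.08},
    {"dx":-0.06,"dy":0.01,"dz":-0.16,"wx":-0.13,"wy":0.38,"wz":0.11},
    {"dx":-0.07,"dy":0.012,"dz":-0.2,"wx":-0.15,"wy":0.46,"wz":0.14}
  ]
}}

```text
clock: 8.9
tool_pos: [0.3831, -0.1259, 0.2905]
eef_rot: [0.702, -0.046, 0.241, -0.669]
contact_force: [0.9, -0.8, 0.0]
opening: 0.008
```

```bash
python3 - <<'E'
from fan import *
go([]);showf(.1,1.35,-.55);showf(.06,1.35,-.55)
E
```

```text
q [ 0.2009  0.6676 -0.0277  2.4529  2.8712  0.265  -1.5307] t [ 0.3831 -0.1259  0.2905] clk 8.9 F [ 0.9337 -0.8117  0.0036] fit 2.439860844988262e-05
(0.1, 1.35, -0.55) [ 0.3586 -0.2248  0.2764] shift [ 0.0128  0.0172 -0.1006] turn [-0.0576  0.1678  0.0762]
(0.06, 1.35, -0.55) [ 0.3586 -0.2248  0.2364] shift [ 0.0017  0.0556 -0.101 ] turn [-0.0576  0.1678  0.0762]
```

Call:
{"op": "arm_command", "data": {
  "deltas": [
    {"dx":0.004,"dy":0.006,"dz":-0.035,"wx":-0.02,"wy":0.06,"wz":0.03},
    {"dx":0.01,"dy":0.014,"dz":-0.07,"wx":-0.04,"wy":0.12,"wz":0.05},
    {"dx":0.01,"dy":0.025,"dz":-0.1,"wx":-0.058,"wy":0.168,"wz":0.076},
    {"dx":0.002,"dy":0.055,"dz":-0.101,"wx":-0.058,"wy":0.168,"wz":0.076},
    {"dx":0.002,"dy":0.055,"dz":-0.101,"wx":-0.058,"wy":0.168,"wz":0.076}
  ]
}}

```text
clock: 9.4
tool_pos: [0.3588, -0.2244, 0.2351]
eef_rot: [0.698, -0.117, 0.265, -0.655]
contact_force: [-0.1, 0.6, 1.1]
opening: 0.003
```

```bash
python3 - <<'E'
from fan import *
go([]);showf(.06,1.35,-.55);showf(.02,1.35,-.55);showf(.005,1.35,-.55);showf(-.005,1.35,-.55)
from h import snap,crop
snap('top','t14.png');snap('scene','s14.png');snap('wrist','w14.png')
crop('t14.png',225,210,325,290,6,'t14d.png');crop('s14.png',260,150,360,230,6,'s14d.png')
E
```

```text
q [ 0.4645  0.8082 -0.0365  2.3946  2.9596  0.2819 -1.4984] t [ 0.3588 -0.2244  0.2351] clk 9.4 F [-0.1389  0.5923  1.1159] fit 2.8618367940269618e-05
(0.06, 1.35, -0.55) [ 0.3586 -0.2248  0.2364] shift [ 0.0003 -0.0013 -0.0005] turn [ 0.0009 -0.     -0.0039]
(0.02, 1.35, -0.55) [ 0.3586 -0.2248  0.1964] shift [-0.0083  0.0378 -0.0005] turn [ 0.0009 -0.     -0.0039]
(0.005, 1.35, -0.55) [ 0.3586 -0.2248  0.1814] shift [-0.0116  0.0524 -0.0005] turn [ 0.0009 -0.     -0.0039]
(-0.005, 1.35, -0.55) [ 0.3586 -0.2248  0.1714] shift [-0.0137  0.0622 -0.0004] turn [ 0.0009 -0.     -0.0039]
```

View pics/t14d.png

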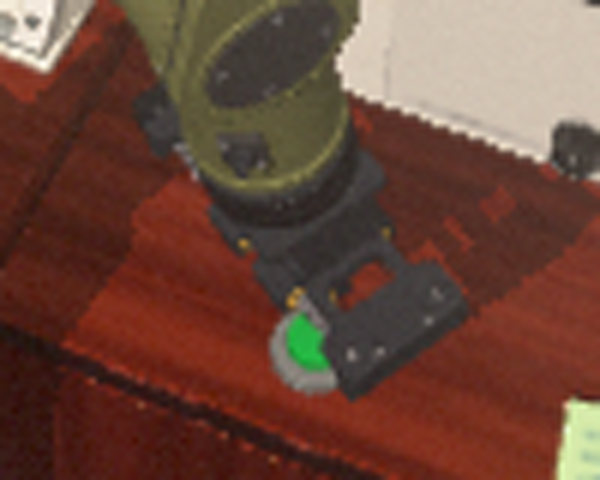

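View pics/s14d.png

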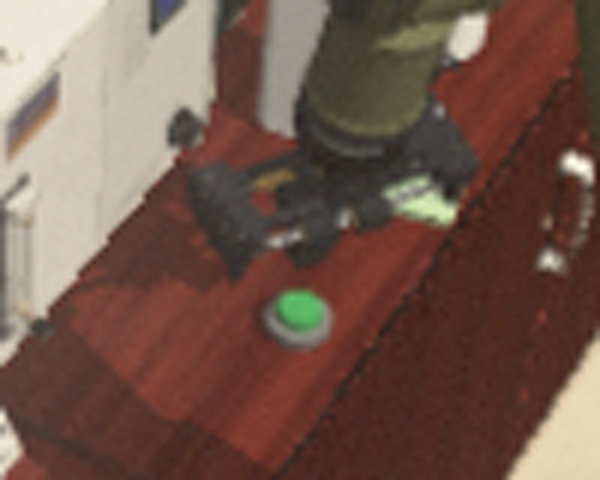

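View pics/w14.png

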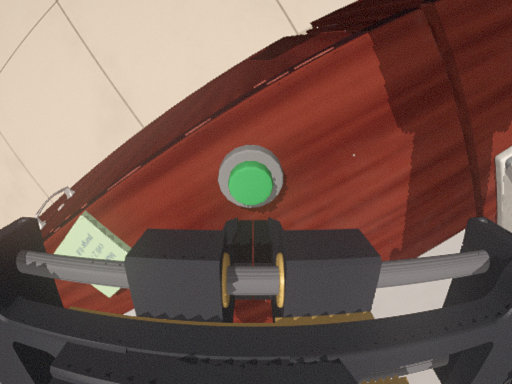

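```bash
python3 - <<'E'
from h import *
c=r.get_calibration('wrist');print(wproj([.3896,-.2438,.0144],c))
o,d=wray(251,184,c);k=(.0144-o[2])/d[2];print(o+k*d)
E
```

```text
[249.9375 181.8921]
[ 0.3915 -0.244   0.0144]
```

Call:
{"op": "arm_command", "data": {
  "deltas": [
    {"dx":-0.004,"dy":0.019,"dz":0,"wx":0,"wy":0,"wz":0},
    {"dx":-0.008,"dy":0.038,"dz":0,"wx":0,"wy":0,"wz":0},
    {"dx":-0.011,"dy":0.05,"dz":0,"wx":0,"wy":0,"wz":0},
    {"dx":-0.0115,"dy":0.053,"dz":0,"wx":0,"wy":0,"wz":0},
    {"dx":-0.012,"dy":0.0555,"dz":0,"wx":0,"wy":0,"wz":0}
  ]
}}

```text
clock: 10.05
tool_pos: [0.3603, -0.2232, 0.1818]
eef_rot: [0.698, -0.114, 0.265, -0.656]
contact_force: [0.6, 1.7, 4.0]
opening: 0.005
```

```bash
python3 - <<'E'
from fan import *
go([]);showf(0,1.35,-.55)
from h import snap,crop
snap('scene','s15.png');crop('s15.png',270,170,340,220,8,'s15d.png')
E
```

```text
q [ 0.4761  0.9462 -0.0622  2.4015  2.9682  0.4332 -1.5057] t [ 0.3603 -0.2232  0.1818] clk 10.05 F [0.6077 1.7214 3.9708] fit 2.936215104626383e-05
(0, 1.35, -0.55) [ 0.3586 -0.2248  0.1764] shift [-0.0018  0.0051 -0.0022] turn [-0.0013  0.005   0.0027]
```

View pics/s15d.png

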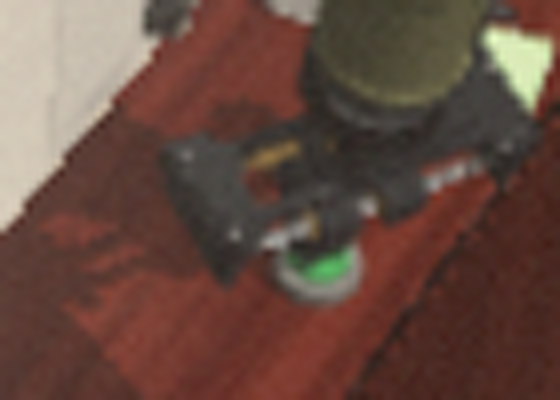

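Call:
{"op": "arm_command", "data": {
  "deltas": [
    {"dx":-0.0003,"dy":0.0015,"dz":0,"wx":0,"wy":0,"wz":0},
    {"dx":-0.0006,"dy":0.003,"dz":0,"wx":0,"wy":0,"wz":0},
    {"dx":-0.001,"dy":0.005,"dz":0,"wx":0,"wy":0,"wz":0},
    {"dx":-0.0015,"dy":0.006,"dz":0,"wx":0,"wy":0,"wz":0},
    {"dx":-0.0015,"dy":0.006,"dz":0,"wx":0,"wy":0,"wz":0}
  ]
}}

```text
clock: 10.6
tool_pos: [0.3595, -0.2229, 0.1786]
eef_rot: [0.698, -0.112, 0.267, -0.655]
contact_force: [-2.6, 6.3, 48.0]
opening: 0.002
```

```bash
python3 - <<'E'
from fan import *
go([])
from h import snap,crop
snap('scene','s16.png');crop('s16.png',270,170,340,220,8,'s16d.png')
E
```

```text
q [ 0.4781  0.9557 -0.0652  2.406   2.9699  0.4523 -1.5064] t [ 0.3595 -0.2229  0.1786] clk 10.6 F [-2.5536  6.2567 48.0033] fit 2.963541068778941e-05
```

View pics/s16d.png

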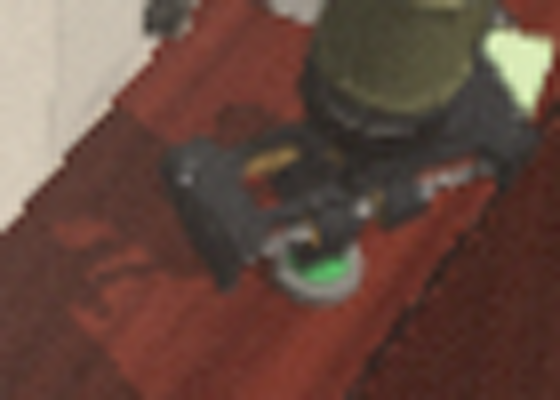

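Call:
{"op": "arm_command", "data": {
  "deltas": [
    {"dx":0.001,"dy":-0.005,"dz":0,"wx":0,"wy":0,"wz":0},
    {"dx":0.003,"dy":-0.015,"dz":0,"wx":0,"wy":0,"wz":0},
    {"dx":0.006,"dy":-0.03,"dz":0,"wx":0,"wy":0,"wz":0},
    {"dx":0.01,"dy":-0.045,"dz":0,"wx":0,"wy":0,"wz":0},
    {"dx":0.01,"dy":-0.045,"dz":0,"wx":0,"wy":0,"wz":0}
  ]
}}

```text
clock: 11.15
tool_pos: [0.3594, -0.2242, 0.2223]
eef_rot: [0.698, -0.115, 0.266, -0.655]
contact_force: [-0.6, -0.3, 0.2]
opening: 0.007
```

```bash
python3 - <<'E'
from fan import *
go([]);s=r.get_state();R=Ro.from_quat(s['eef_rot']).as_matrix();print('tip',s['tool_pos']+.166*R[:,1])
from h import snap,crop
snap('scene','s17.png');snap('wrist','w17.png');snap('top','t17.png')
crop('s17.png',295,190,325,215,24,'s17d.png');crop('w17.png',190,120,310,220,6,'w17d.png')
crop('scene0.png',295,190,325,215,24,'s0d.png');crop('top0.png',262,252,292,282,22,'t0d.png')
E
```

```text
q [ 0.4676  0.842  -0.044   2.3999  2.9611  0.3276 -1.5003] t [ 0.3594 -0.2242  0.2223] clk 11.15 F [-0.5804 -0.2844  0.2406] fit 3.001376253114474e-05
tip [ 0.3907 -0.2436  0.0604]
```

View pics/s17d.png

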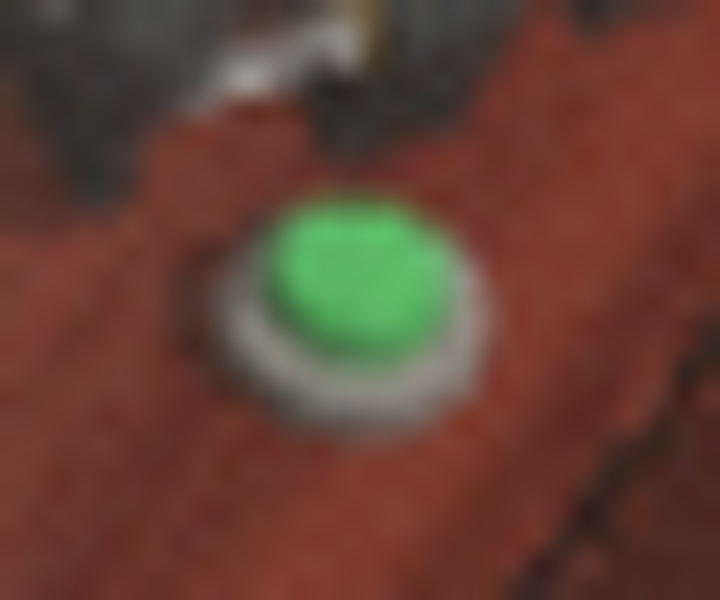

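View pics/w17d.png

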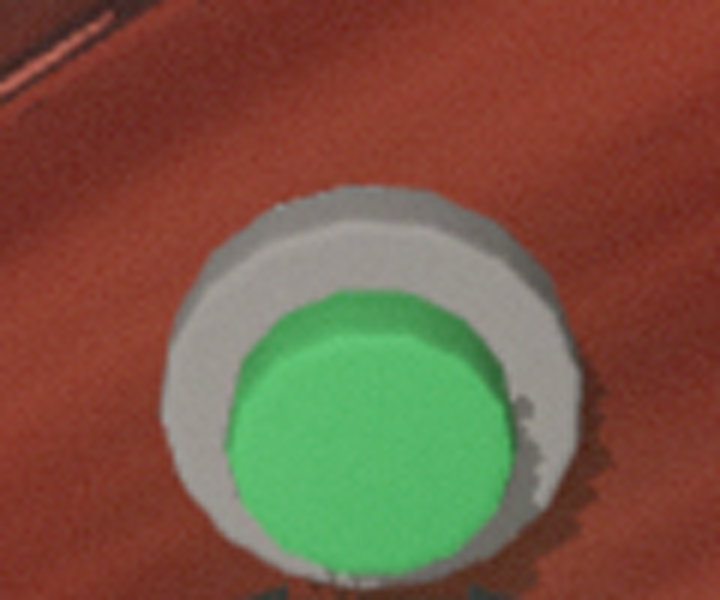

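View pics/t0d.png

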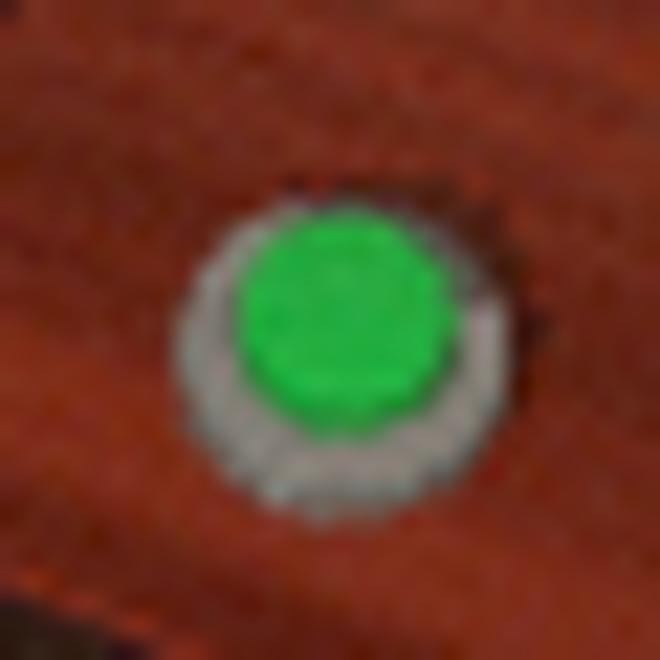

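View pics/s0d.png

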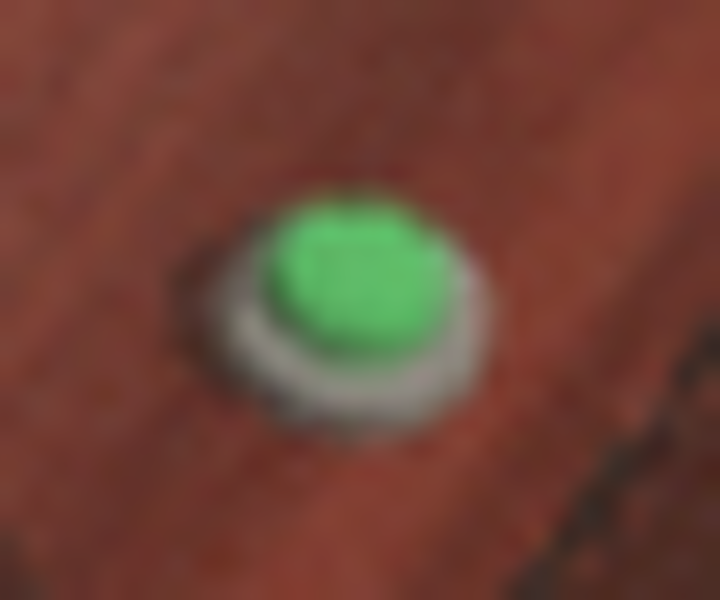

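```bash
python3 - <<'E'
from h import *
c=r.get_calibration('wrist');f=192/np.tan(np.radians(c['vertical_fov']/2))
for z in (.012,.016,.02,.024,.028):
    o,d=wray(251.8,195.3,c);C=o+d*(z-o[2])/d[2]
    pts=np.array([wproj(C+[.016*np.cos(a),.016*np.sin(a),0],c) for a in np.linspace(0,6.28,60)])
    sc=lambda n:proj(n,C)
    print(z,C,'width',np.ptp(pts[:,0]),'h',np.ptp(pts[:,1]),'scene crop',(sc('scene')+.5-[295,190])*24-.5,'top crop',(sc('top')+.5-[262,252])*22-.5)
E
```

```text
0.012 [ 0.3921 -0.2449  0.012 ] width 47.18700443692916 h 40.921263026857105 scene crop [355.3342 279.0094] top crop [361.5951 311.9161]
0.016 [ 0.3902 -0.2437  0.016 ] width 48.29068316171228 h 41.881446742868974 scene crop [363.6022 272.5997] top crop [349.7714 306.103 ]
0.02 [ 0.3882 -0.2425  0.02  ] width 49.44710536164837 h 42.88777011708723 scene crop [371.9145 266.1556] top crop [337.8853 300.2591]
0.024 [ 0.3862 -0.2413  0.024 ] width 50.66013499573603 h 43.94364038308575 scene crop [380.2715 259.6769] top crop [325.9363 294.3844]
0.028 [ 0.3843 -0.2401  0.028 ] width 51.93402190438803 h 45.05280866546923 scene crop [388.6735 253.1633] top crop [313.9239 288.4785]
```

Call:
{"op": "arm_command", "data": {
  "deltas": [
    {"dx":-0.003,"dy":0.014,"dz":0,"wx":0,"wy":0,"wz":0},
    {"dx":-0.006,"dy":0.028,"dz":0,"wx":0,"wy":0,"wz":0},
    {"dx":-0.007,"dy":0.034,"dz":0,"wx":0,"wy":0,"wz":0},
    {"dx":-0.007,"dy":0.034,"dz":0,"wx":0,"wy":0,"wz":0},
    {"dx":-0.007,"dy":0.034,"dz":0,"wx":0,"wy":0,"wz":0}
  ]
}}

```text
clock: 11.8
tool_pos: [0.3597, -0.224, 0.1858]
eef_rot: [0.698, -0.115, 0.265, -0.655]
contact_force: [-0.3, 0.6, 1.9]
opening: 0.004
```

```bash
python3 - <<'E'
from fan import *
go([])
from h import snap,crop
snap('scene','s18.png');crop('s18.png',295,185,325,215,24,'s18d.png')
E
```

```text
q [ 0.4765  0.9354 -0.0597  2.4009  2.9668  0.419  -1.5046] t [ 0.3597 -0.224   0.1858] clk 11.8 F [-0.2842  0.6313  1.909 ] fit 3.0119153045515823e-05
```

Call:
{"op": "arm_command", "data": {
  "deltas": [
    {"dx":-0.0004,"dy":0.002,"dz":0,"wx":0,"wy":0,"wz":0},
    {"dx":-0.0004,"dy":0.002,"dz":0,"wx":0,"wy":0,"wz":0},
    {"dx":-0.0004,"dy":0.002,"dz":0,"wx":0,"wy":0,"wz":0},
    {"dx":-0.0004,"dy":0.002,"dz":0,"wx":0,"wy":0,"wz":0},
    {"dx":-0.0004,"dy":0.002,"dz":0,"wx":0,"wy":0,"wz":0}
  ]
}}

```text
clock: 12.35
tool_pos: [0.3598, -0.224, 0.184]
eef_rot: [0.698, -0.115, 0.265, -0.655]
contact_force: [-2.8, 1.7, 2.5]
opening: 0.005
```

Call:
{"op": "arm_command", "data": {
  "deltas": [
    {"dx":-0.0004,"dy":0.002,"dz":0,"wx":0,"wy":0,"wz":0},
    {"dx":-0.0004,"dy":0.002,"dz":0,"wx":0,"wy":0,"wz":0},
    {"dx":-0.0004,"dy":0.002,"dz":0,"wx":0,"wy":0,"wz":0},
    {"dx":-0.0004,"dy":0.002,"dz":0,"wx":0,"wy":0,"wz":0},
    {"dx":-0.0004,"dy":0.002,"dz":0,"wx":0,"wy":0,"wz":0}
  ]
}}

```text
clock: 12.85
tool_pos: [0.3599, -0.2241, 0.1819]
eef_rot: [0.698, -0.115, 0.265, -0.655]
contact_force: [-2.5, 0.7, 4.4]
opening: 0.006
```

Call:
{"op": "arm_command", "data": {
  "deltas": [
    {"dx":-0.0004,"dy":0.002,"dz":0,"wx":0,"wy":0,"wz":0},
    {"dx":-0.0004,"dy":0.002,"dz":0,"wx":0,"wy":0,"wz":0},
    {"dx":-0.0004,"dy":0.002,"dz":0,"wx":0,"wy":0,"wz":0},
    {"dx":-0.0004,"dy":0.002,"dz":0,"wx":0,"wy":0,"wz":0},
    {"dx":-0.0004,"dy":0.002,"dz":0,"wx":0,"wy":0,"wz":0}
  ]
}}

```text
clock: 13.35
tool_pos: [0.3599, -0.2241, 0.18]
eef_rot: [0.698, -0.115, 0.265, -0.655]
contact_force: [-2.7, 1.6, 7.8]
opening: 0.009
```

```bash
python3 - <<'E'
from fan import *
go([])
from h import snap,crop
snap('scene','s19.png');crop('s19.png',295,185,325,215,24,'s19d.png')
E
```

```text
q [ 0.4778  0.9505 -0.0618  2.4004  2.9678  0.4346 -1.5053] t [ 0.3599 -0.2241  0.18  ] clk 13.35 F [-2.7164  1.5935  7.7716] fit 3.017614713690664e-05
```

View pics/s19d.png

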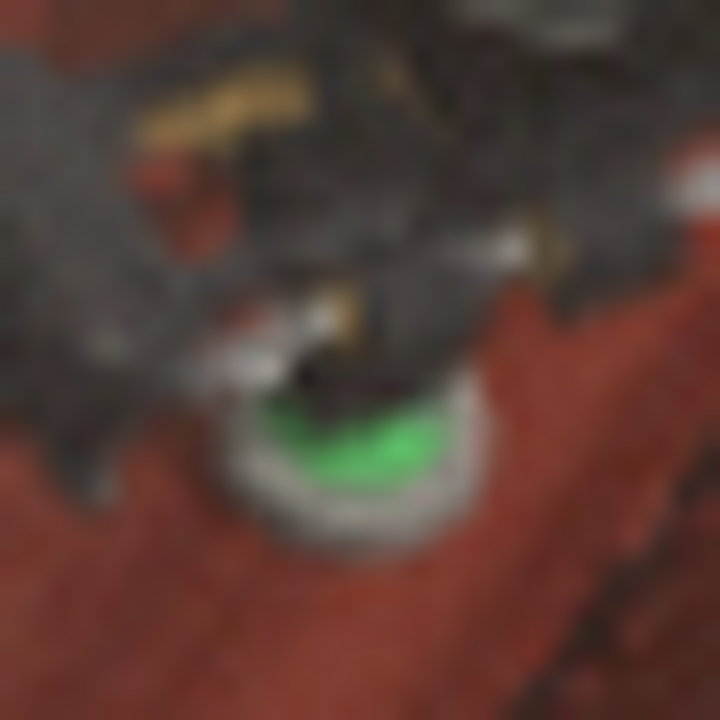

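Call:
{"op": "arm_command", "data": {
  "deltas": [
    {"dx":-0.0003,"dy":0.0015,"dz":0,"wx":0,"wy":0,"wz":0},
    {"dx":-0.0003,"dy":0.0015,"dz":0,"wx":0,"wy":0,"wz":0},
    {"dx":0.003,"dy":-0.015,"dz":0,"wx":0,"wy":0,"wz":0},
    {"dx":0.009,"dy":-0.045,"dz":0,"wx":0,"wy":0,"wz":0},
    {"dx":0.018,"dy":-0.085,"dz":0,"wx":0,"wy":0,"wz":0}
  ]
}}

```text
clock: 13.9
tool_pos: [0.36, -0.2239, 0.2666]
eef_rot: [0.698, -0.115, 0.265, -0.655]
contact_force: [0.5, -0.8, 0.5]
opening: 0.006
```

Call:
{"op": "arm_command", "data": {
  "deltas": [
    {"dx":0.001,"dy":-0.005,"dz":0,"wx":0,"wy":0,"wz":0},
    {"dx":0.001,"dy":-0.005,"dz":0,"wx":0,"wy":0,"wz":0},
    {"dx":0.001,"dy":-0.005,"dz":0,"wx":0,"wy":0,"wz":0},
    {"dx":0.001,"dy":-0.005,"dz":0,"wx":0,"wy":0,"wz":0},
    {"dx":0.001,"dy":-0.005,"dz":0,"wx":0,"wy":0,"wz":0}
  ]
}}

```text
clock: 14.4
tool_pos: [0.359, -0.2234, 0.2707]
eef_rot: [0.698, -0.116, 0.265, -0.655]
contact_force: [0.6, 0.7, 0.5]
opening: 0.002
```

```bash
python3 - <<'E'
from fan import *
go([])
from h import snap,crop
snap('scene','s20.png');snap('top','t20.png')
crop('s20.png',150,125,320,265,4,'s20d.png');crop('t20.png',170,65,290,220,5,'t20d.png')
E
```

```text
q [ 0.4483  0.7169 -0.0134  2.3805  2.9528  0.177  -1.49  ] t [ 0.359  -0.2234  0.2707] clk 14.4 F [0.62   0.7059 0.4556] fit 3.0569865259511e-05
```

View pics/s20d.png

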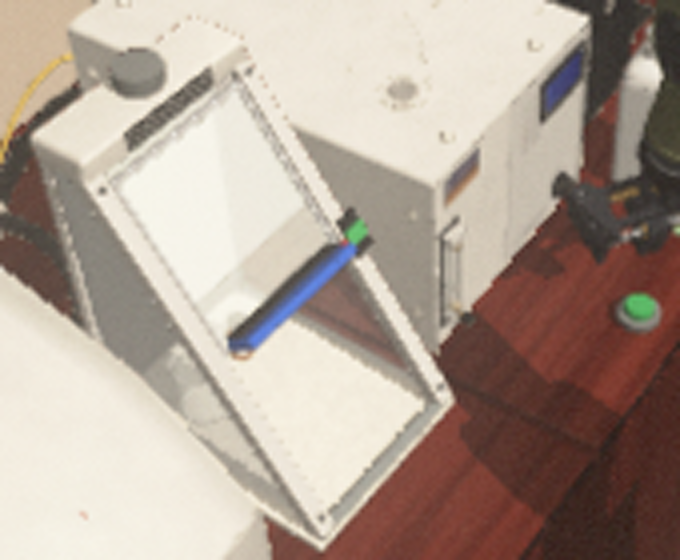

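View pics/t20d.png

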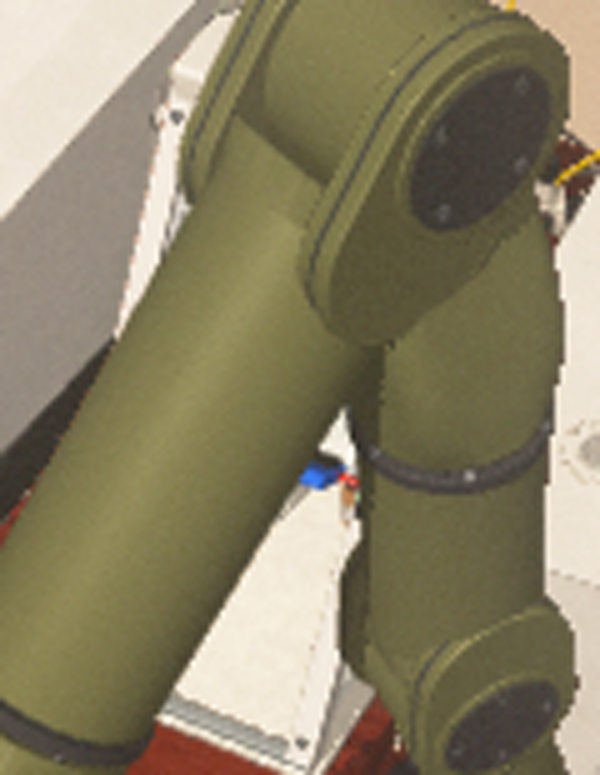

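```bash
python3 -c "
from plant import r
print(r.finish_job())"
```

```text
the job is handed in; nothing more can be done
None
```

The sash is raised to the green band and left standing there, the fan button has been pressed fully down and released, and the job is handed in. It took about 14.5 s on the robot's clock, and no verdict is reported.

- **Sash:** I pushed it up from beneath the lip with closed fingertips, about 95 mm in all. After backing off, triangulation put the pointer 0.5 mm below the middle of the band. Enlarged crops from each camera put it about 2 mm above instead. Both are within the 8 mm allowed. The pointer had not moved in the last picture.
- **Fan button:** I pressed it twice. On the slow second press the force climbed gently to about 5 N, then rose steeply at the stop, which agrees with a full press. In the last picture the button is back up and the arm is clear of it.
- **Disagreements:**
  - The fingers met the button a few millimetres higher than my camera estimate of its top.
  - On the first press the fingertips reached 48 N against the stop. That is above the 40 N limit for the arm and gripper body, but only the fingertips should have been touching.
- **Other items:** The band read about the same place before and after, within roughly 1.5 mm. I did not re-measure the vials, beaker or wash bottle at the end. The arm did not go near them, and I measured no unexpected contact force.

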